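# Lay out the colour-matching corner: fan the sample boards, right the ink bottles

## Task

Get the colour-matching corner ready: fan all the sample boards, colour up, into one neat overlapping row lengthwise along the middle of the aluminium tray, the first on the ramp against the wooden stop and each next one resting on the one before with a good third of its length, by the tray's ticks, in any colour order. Also stand every toppled ink bottle upright, cap up, on a free spot of the rubber bottle lane among its neighbours, which must end standing in the lane too. Leave the eraser and the sanding block where they are.

Things in the scene. Friction and masses are not known exactly. Their poses are not given: they have to be found in the camera images.
- board_yellow_center (a point): centre of the yellow sample board: a flat rigid plywood board 75 x 40 x 7 mm (40 g), upper face painted yellow, starting flat on the table, colour up. x along its 75 mm length, y along its 40 mm width, z up out of the coloured face. May be absent
- board_orange_center (a point): centre of the orange sample board: a flat rigid plywood board 75 x 40 x 7 mm (40 g), upper face painted orange, starting flat on the table, colour up. x along its 75 mm length, y along its 40 mm width, z up out of the coloured face. May be absent
- board_red_center (a point): centre of the red sample board: a flat rigid plywood board 75 x 40 x 7 mm (40 g), upper face painted red, starting flat on the table, colour up. x along its 75 mm length, y along its 40 mm width, z up out of the coloured face. May be absent
- board_green_center (a point): centre of the green sample board: a flat rigid plywood board 75 x 40 x 7 mm (40 g), upper face painted green, starting flat on the table, colour up. x along its 75 mm length, y along its 40 mm width, z up out of the coloured face. May be absent
- board_blue_center (a point): centre of the blue sample board: a flat rigid plywood board 75 x 40 x 7 mm (40 g), upper face painted blue, starting flat on the table, colour up. x along its 75 mm length, y along its 40 mm width, z up out of the coloured face. May be absent
- tray_start (a point): fixed fanning tray: aluminium floor 300 x 100 mm, 5 mm thick, 4 mm lips on its long edges, a wooden stop (12 thick, 70 wide, 34 mm high over the table) across one end. Point: on the floor's top face (5 mm over the table) at the foot of the stop's inner face, on the middle line; x along the tray away from the stop (floor ends at x = 288 mm), y across, z up
- tray_ramp (a point): foot of the tray's fixed wooden starter ramp, 36 mm from the stop, on the floor, axes as tray_start. The ramp (34 mm wide) slopes down from the stop at 8.6 degrees; its face is 11 mm over the floor at the stop and points to the floor 75 mm from it, so a first board put against the stop lies on it with its far end on the floor
- tray_tick (a point): first of the black ticks at the floor's sides, 75 mm from the stop (point on the middle line, on the floor, axes as tray_start). Ticks at 75, 120, 165, 210, 255 mm from the stop show where the far ends of the boards come at a pitch of 45 mm (overlap 30 mm); boards so laid lie face on face, tilted 8 to 10 degrees, the end towards the stop raised
- lane_top (a point): bottle lane, fixed: a black rubber mat 260 x 70 mm, 3 mm thick, with a yellow line along each long edge. This point is the centre of its top face; x along the lane, y across it, z up
- lane_spot0 (a point): centre of square spot 0 drawn on the lane's top face (46 mm square outline; the spots are 72 mm apart along the lane; axes as the lane's), at the lane's near end, close beside the bench vice (fixed, 85 mm high); the green bottle starts here
- lane_spot1 (a point): centre of square spot 1 drawn on the lane's top face (46 mm square outline; the spots are 72 mm apart along the lane; axes as the lane's), empty at the start
- lane_spot2 (a point): centre of square spot 2 drawn on the lane's top face (46 mm square outline; the spots are 72 mm apart along the lane; axes as the lane's); the black bottle starts here
- lane_spot3 (a point): centre of square spot 3 drawn on the lane's top face (46 mm square outline; the spots are 72 mm apart along the lane; axes as the lane's), empty at the start
- bottle_red_center (a point): middle of the red ink bottle, which has toppled and lies on a side on the table: a closed plastic bottle 92 mm tall, 36 mm square body (66 mm tall from the base) and a red round cap 24 mm across. x points from base to cap (base 46 mm from this point one way, cap top 46 mm the other); y and z are square to two body sides. About 0.12 kg
- bottle_blue_center (a point): middle of the blue ink bottle, which has toppled and lies on a side on the table: a closed plastic bottle 92 mm tall, 36 mm square body (66 mm tall from the base) and a blue round cap 24 mm across. x points from base to cap (base 46 mm from this point one way, cap top 46 mm the other); y and z are square to two body sides. About 0.12 kg
- bottle_green_center (a point): middle of the green ink bottle, of the same size and shape, standing upright on a spot of the lane, loose: z points up to its cap, x and y square to its sides
- bottle_black_center (a point): middle of the black ink bottle, of the same size and shape, standing upright on a spot of the lane, loose: z points up to its cap, x and y square to its sides
- eraser_c (a point): middle of a small eraser 21 x 45 x 13 mm, a bystander
- sanding_c (a point): middle of a sanding block 42 x 72 x 30 mm, a bystander

How it is judged:
By the outcome, as a careful person would: the job done as asked, in the order asked, and still so for the second after the job is handed in, with the robot touching nothing.
Of board_yellow, board_orange, board_red, board_green, board_blue only 4 to 5 are there at a start; the rules pass over those that are not, and their reading is None.
At some moment in a run one of bottle_red, bottle_blue may be knocked a few centimetres aside while the robot is not near it.
Once in a run the grip may slacken for a moment while it holds something.
It also fails if it takes over 210 s, if anything falls off the work surface, if the arm or the gripper's body presses on something with over 40 N, if the wrist force passes 120 N, or if a joint passes its speed limit or range.

## Robot

A 6-joint arm with a two-finger parallel gripper is mounted at the origin on a cart in front of the work surface, level with it; the furniture and walls round the work are solid. World frame = base frame: x ahead of the robot, y to its left, z up, the work surface at z = 0. Lengths are in mm, angles in rad, forces in N, time in s.
With the tool pointing down it reaches from about 400 to 925 mm from the base axis. Payload 12.5 kg.
Tool frame: the origin (TCP) lies on the centre line of the jaws, within the pads' length; the fingertips stand 25 mm ahead of it and the grasp point (between the pads) lies 6 mm ahead of it (env.tip_extent is the distance from the TCP to the fingertips, in mm); x points along the fingers, z is the direction in which the jaws open and shut, and the axes are right-handed (so a half turn about x gives the same grasp; the last joint's range is limited). The gripper opens to 95 mm and grips with 3 to 60 N. Pads are 20 mm wide; open, the fingers measure 119 mm over their backs; the gripper's body (75 mm by 180 mm) begins 59 mm behind the grasp point.
Start: joints at [1.06, 0.491, 1.559, -0, 1.092, -0.106], TCP at [246.131, 574.511, 239.661] pointing down, gripper open.
Joint ranges: [-3.1, 3.1], [-0.84, 2.19], [0.05, 2.79], [-1.13, 4.28], [0.06, 2.93], [-2.69, 2.69]. Speed limits (rad/s): [2.22, 2.22, 2.79, 3.14, 3.14, 3.14].

## Interface

Orientations are given as [roll, pitch, yaw] about the fixed x, y, z axes, in that order (R = Rz(yaw) Ry(pitch) Rx(roll)).
In Python, from cell import env gives the robot as it stands.
- The arm moves only by the tool step_arm, never from a script. Its argument "rows" is a list of rows, each a list of 6 numbers: the shift along the tool's x, y, z in mm, then the turn, a rotation vector about the tool's x, y, z in rad. In form: [[x, y, z, wx, wy, wz], ...]. A call has 1 to 8 rows; each row shifts and turns the pose as measured when the row begins, along the tool's axes as they then stand; what a row does not reach is not made up. A row lasts 1/8 s, in which the tool goes at most 62.5 mm and 10.7 degrees, less where a joint would pass 70% of its speed; a pose out of reach is approached as far as the arm can. A call is refused whole if a number of a shift passes 62.5 or a number of a turn 0.188, either way. A call with a gripper value outside its range is refused whole. "grip" is the finger opening in mm, from 0 to 95.1, set as the call begins (left out, the last holds). The fingers move at their own pace and stop on an object; the grip force is fixed at half the most. Time passes only in rows, so rows that do not move let the fingers close. It gives the time, the measured TCP pose, the force and the opening at its end, in the units of the state.
- env.state(): the state, without advancing time (a new reading comes with each control period).
- env.read_camera(name): name is "scene" or "side" or "wrist"; returns the picture (384x512x3 uint8, red, green, blue); there is no depth.
- env.get_calibration(name): a dict with "fx", "fy", "cx", "cy" (pixels), "pose" (4x4, takes a point from camera to world coordinates); the wrist camera has in their place "hand_eye" (4x4, takes a point from camera to tool coordinates, whose origin is the TCP and whose axes are the tool frame's). Camera axes: x right, y down, z forward; pixel columns grow to the right and rows downward; lengths in mm; the calibration is good to about 2 mm. A picture is of the moment at which its call begins: read the wrist's pose just before it. get_calibration takes no time and is no camera call.
- env.job_done(): hands the job in, once; it reports no verdict.
The state is a dict: "t": time; "joints": joint angles; "qvel": joint speeds; "tau": joint torques, N m; "eef_pos": TCP position; "tcp_rot": TCP orientation; "ft_force": force on the tool from outside, world axes, zero at the start; "moment": the same for the moment, N m; "opening": opening from 0.0 (shut) to 1.0 (fully open).
Only numpy, scipy, OpenCV 4.12 (cv2) and the standard library are available. Lean on these libraries where they do the work, as an engineer would, in place of code of your own. Each camera call takes 0.05 s, during which the arm holds its last target.

## Working session

There is one attempt and no reset: what is moved stays moved. The work goes in short steps, Python scripts to look and compute and a tool call to move; the robot and the scene stay as the last step left them, time stands still between calls to the robot, and variables do not carry over. Pictures are saved under pics/ and viewed, and the job is handed in when it is done.

Besides the shell and the picture viewer there is one more tool, called after "Call:" as name(argument=value, ...) on one line, values as JSON. step_arm: Moves the arm, as the interface text tells. Its arguments: {"type":"object","properties":{"rows":{"type":"array","items":{"type":"array","items":{"type":"number"}}},"grip":{"type":"number"}},"required":["rows"]}

```bash
ls; mkdir -p pics
python3 - <<'E'
from cell import env
import cv2,numpy as np
np.set_printoptions(precision=4,suppress=True)
print(env.state(), env.tip_extent)
for n in ["scene","side","wrist"]:
    im=env.read_camera(n); cv2.imwrite(f"pics/a_{n}.png",im[:,:,::-1]); print(n,env.get_calibration(n))
E
```

```text
pics
{'t': 0.0, 'joints': array([ 1.0604,  0.4916,  1.5594, -0.    ,  1.0917, -0.1056]), 'qvel': array([ 0.001 ,  0.0015, -0.0006, -0.0008,  0.0002, -0.0002]), 'tau': array([  0.0026, -61.2663, -25.8184,   0.0693,   0.0483,  -0.0002]), 'eef_pos': array([246.0172, 574.2983, 239.0431]), 'tcp_rot': array([ 3.0384,  1.5696, -2.0788]), 'ft_force': array([-0.3024,  0.6321, -0.6199]), 'moment': array([-0.0336, -0.0443,  0.0055]), 'opening': 0.996992253192957} 25.0
scene {'fx': 477.7181227709962, 'fy': 477.7181227709962, 'cx': 260.28054098189006, 'cy': 189.9490039553462, 'pose': array([[   0.552 ,   -0.6353,    0.5401,  -76.4516],
       [  -0.8337,   -0.407 ,    0.3733, -424.4947],
       [  -0.0174,   -0.6563,   -0.7543,  954.3295],
       [   0.    ,    0.    ,    0.    ,    1.    ]])}
side {'fx': 365.69301714248707, 'fy': 365.69301714248707, 'cx': 256.17079528231284, 'cy': 188.78993959500156, 'pose': array([[   0.9724,   -0.1279,    0.1951,  388.7003],
       [  -0.2331,   -0.5615,    0.7939, -702.2041],
       [   0.008 ,   -0.8175,   -0.5758,  593.2191],
       [   0.    ,    0.    ,    0.    ,    1.    ]])}
wrist {'fx': 303.03672009634204, 'fy': 303.03672009634204, 'cx': 254.18537381742124, 'cy': 191.963525242446, 'hand_eye': array([[   0.0007,   -0.2335,    0.9724, -146.4903],
       [  -0.0009,   -0.9724,   -0.2335,   65.286 ],
       [   1.    ,   -0.0007,   -0.0009,   -0.3181],
       [   0.    ,    0.    ,    0.    ,    1.    ]])}
```

View pics/a_scene.png

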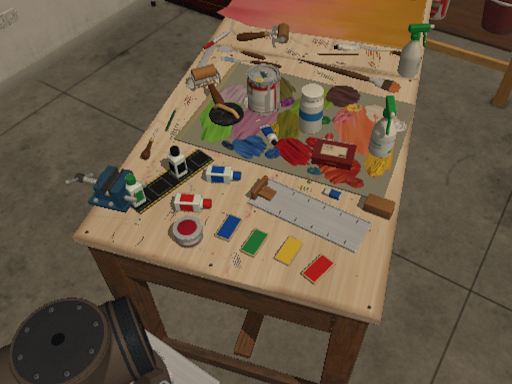

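View pics/a_side.png

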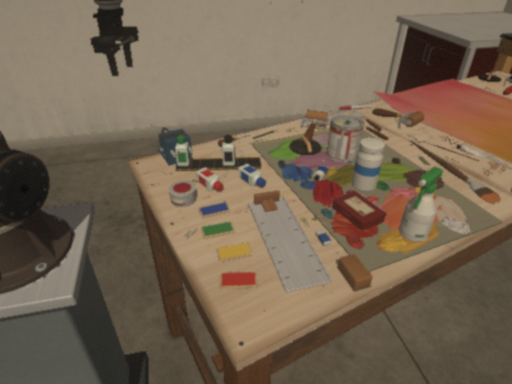

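View pics/a_wrist.png

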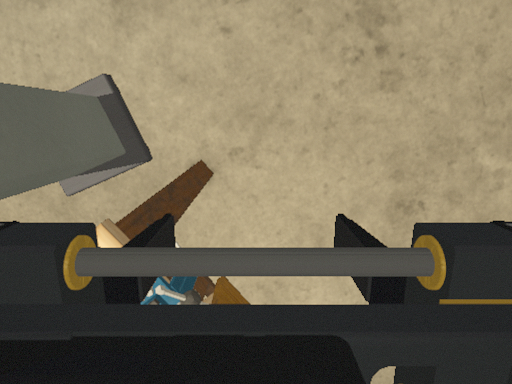

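The scene view shows four boards (blue ~(229,228), green (254,242), yellow (288,251), red (318,268)) and no orange. The tray's stop is at ~(262,188). The toppled red bottle is at (190,203), the toppled blue one at (222,175). Next I'll zoom in and measure.

```bash
cat > h.py <<'E'
from cell import env
import cv2,numpy as np
from scipy.spatial.transform import Rotation as R
np.set_printoptions(precision=3,suppress=True)
def tcpT(s):
    T=np.eye(4);T[:3,:3]=R.from_euler('xyz',s['tcp_rot']).as_matrix();T[:3,3]=s['eef_pos'];return T
def cam(n,s=None):
    c=env.get_calibration(n)
    P=c['pose'] if n!='wrist' else tcpT(s)@c['hand_eye']
    return c,P
def p2w(n,uv,z,s=None):
    c,P=cam(n,s);uv=np.atleast_2d(uv).astype(float)
    d=np.c_[(uv[:,0]-c['cx'])/c['fx'],(uv[:,1]-c['cy'])/c['fy'],np.ones(len(uv))]@P[:3,:3].T
    t=(z-P[2,3])/d[:,2];return P[:3,3]+d*t[:,None]
def w2p(n,X,s=None):
    c,P=cam(n,s);X=np.atleast_2d(X);q=(X-P[:3,3])@P[:3,:3]
    return np.c_[q[:,0]/q[:,2]*c['fx']+c['cx'],q[:,1]/q[:,2]*c['fy']+c['cy']]
def crop(im,name,x0,y0,x1,y1,f):
    cv2.imwrite(f'pics/{name}.png',cv2.resize(im[y0:y1,x0:x1,::-1],None,fx=f,fy=f,interpolation=cv2.INTER_CUBIC))
def topdown(n,im,z,x0,x1,y0,y1,res,s=None):
    # rectified: col = y decreasing, row= x decreasing
    xs=np.arange(x1,x0,-res);ys=np.arange(y1,y0,-res)
    X,Y=np.meshgrid(xs,ys,indexing='ij')
    uv=w2p(n,np.c_[X.ravel(),Y.ravel(),np.full(X.size,z)],s).astype(np.float32)
    return cv2.remap(im,uv[:,0].reshape(X.shape),uv[:,1].reshape(X.shape),cv2.INTER_CUBIC)
def masks(im):
    hsv=cv2.cvtColor(im,cv2.COLOR_RGB2HSV);h,s,v=cv2.split(hsv)
    sat=(s>140)&(v>80)
    return dict(blue=sat&(h>100)&(h<128),green=sat&(h>55)&(h<85)&True,yellow=sat&(h>18)&(h<32)&(v>150),red=(s>160)&(v>120)&((h<6)|(h>174)),orange=sat&(h>8)&(h<17)&(v>170))
E
python3 - <<'E'
from h import *
im=cv2.imread('pics/a_scene.png')[:,:,::-1].copy()
crop(im,'b1',80,130,280,270,4)
crop(im,'b2',215,160,405,300,4)
for n,z in [('scene',7.)]:
    for k,m in masks(im).items():
        nn,lab,st,ce=cv2.connectedComponentsWithStats(m.astype(np.uint8))
        for i in range(1,nn):
            if st[i,4]>60 and ce[i][1]>140:
                c=cv2.findContours((lab==i).astype(np.uint8),0,2)[0][0][:,0,:]
                W=p2w(n,c,z)
                r=cv2.minAreaRect(W[:,:2].astype(np.float32))
                print(k,st[i,4],ce[i],r)
E
```

```text
blue 388 [249.34  146.131] ((722.2326049804688, 161.69581604003906), (82.62507629394531, 88.5792465209961), 51.33955001831055)
blue 69 [272.174 152.87 ] ((734.5723876953125, 91.96588134765625), (34.31867980957031, 37.07307434082031), 68.11503601074219)
blue 71 [217.296 169.211] ((601.27587890625, 185.0897216796875), (22.365737915039062, 32.048458099365234), 26.954330444335938)
blue 269 [228.19  226.591] ((459.7498474121094, 44.86612319946289), (65.13607788085938, 31.133445739746094), 7.547934532165527)
green 283 [253.905 241.636] ((457.09381103515625, -33.5289306640625), (64.35831451416016, 30.445981979370117), 3.3156344890594482)
yellow 308 [379.091 163.714] ((861.4063720703125, -180.74488830566406), (80.68054962158203, 92.71066284179688), 42.79030227661133)
yellow 378 [288.603 249.643] ((482.7057189941406, -115.19061279296875), (70.47181701660156, 35.84218978881836), 2.0478756427764893)
red 439 [294.856 151.681] ((774.5811767578125, 45.211647033691406), (117.5771484375, 76.15496826171875), 72.9338150024414)
red 265 [345.019 172.615] ((773.837890625, -121.59527587890625), (68.74885559082031, 108.03094482421875), 62.859561920166016)
red 85 [186.341 197.424] ((476.48779296875, 192.27203369140625), (21.734844207763672, 33.69837188720703), 24.625667572021484)
red 64 [206.609 202.625] ((489.9228820800781, 136.4075164794922), (28.05617332458496, 18.105424880981445), 37.467037200927734)
red 138 [187.891 228.804] ((399.8033142089844, 123.86334228515625), (30.029619216918945, 43.07566452026367), 66.55288696289062)
red 364 [317.769 267.964] ((475.9692687988281, -197.58816528320312), (31.963329315185547, 67.44523620605469), 79.65928649902344)
```

View pics/b1.png

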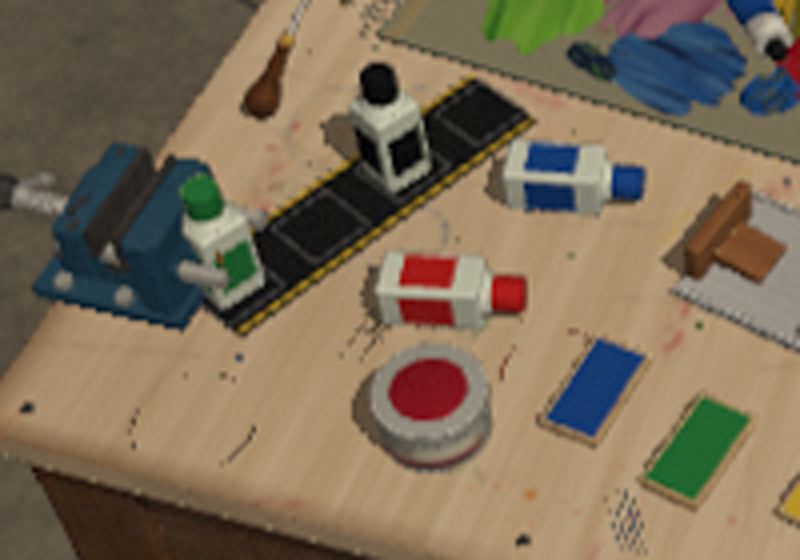

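View pics/b2.png

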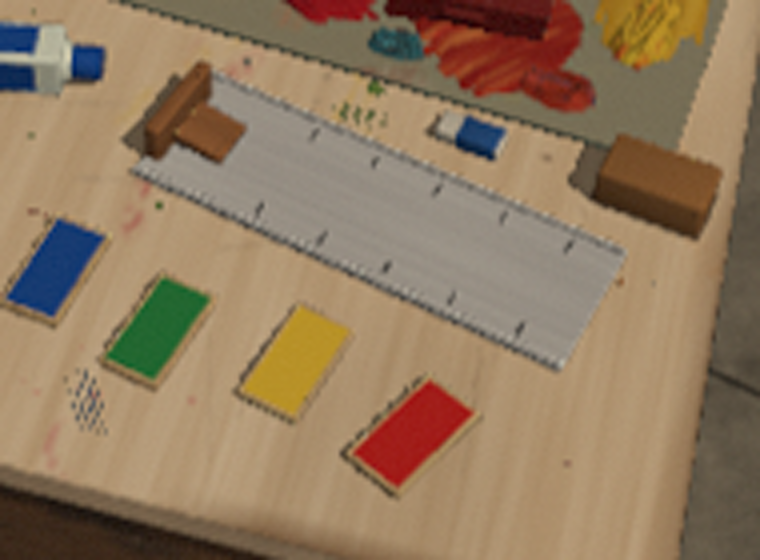

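Run:
```python
from h import *
q=lambda L,o:np.array(L)/4.+np.array(o)-0.375
tr=q([(133,172),(555,368),(625,250),(240,75)],(215,160))
print('tray lips z9',p2w('scene',tr,9))
tk=q([(258,203),(318,232),(383,263),(449,294),(517,324)],(215,160)); tl=q([(317,127),(378,157),(439,186),(506,213),(572,242)],(215,160))
A=p2w('scene',tk,5);B=p2w('scene',tl,5);print('ticks',A,B,(A+B)/2)
st=q([(207,63),(146,127),(152,157)],(215,160))
print('stop top z34',p2w('scene',st[:2],34))
ln=q([(240,333),(470,80),(535,122)],(80,130)); print('lane',p2w('scene',ln,3))
im=cv2.imread('pics/a_scene.png')[:,:,::-1].copy()
t=topdown('scene',im,3,350,800,-300,350,1); cv2.imwrite('pics/c1.png',t[:,:,::-1]); print(t.shape)
```

```text
tray lips z9 [[ 547.243   46.361    9.   ]
 [ 558.225 -246.851    9.   ]
 [ 659.803 -244.392    9.   ]
 [ 655.341   33.677    9.   ]]
ticks [[ 571.735  -32.882    5.   ]
 [ 572.353  -76.77     5.   ]
 [ 573.283 -122.865    5.   ]
 [ 574.516 -168.2      5.   ]
 [ 577.017 -212.976    5.   ]] [[ 646.639  -31.639    5.   ]
 [ 645.867  -77.967    5.   ]
 [ 645.84  -122.611    5.   ]
 [ 649.279 -168.496    5.   ]
 [ 650.882 -213.413    5.   ]] [[ 609.187  -32.26     5.   ]
 [ 609.11   -77.368    5.   ]
 [ 609.562 -122.738    5.   ]
 [ 611.898 -168.348    5.   ]
 [ 613.95  -213.194    5.   ]]
stop top z34 [[633.332  45.487  34.   ]
 [565.855  47.972  34.   ]]
lane [[374.184 262.556   3.   ]
 [634.649 282.742   3.   ]
 [626.076 217.95    3.   ]]
(450, 650, 3)
```

View pics/c1.png

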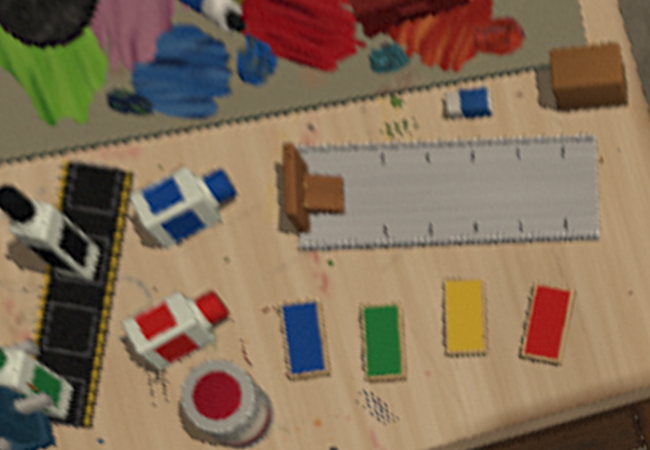

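```bash
cat >> h.py <<'E'
def frame(zdir,xdir=(0,0,-1)):
    x=np.array(xdir,float);x/=np.linalg.norm(x);z=np.array(zdir,float);z-=x*(z@x);z/=np.linalg.norm(z)
    return np.c_[x,np.cross(z,x),z]
import json,os
def log(s):
    with open('log.jsonl','a') as f: f.write(json.dumps(dict(j=list(s['joints']),p=list(s['eef_pos']),r=list(s['tcp_rot'])))+'\n')
def plan(p,Rt,step=55,rot=0.16,start=None):
    s=env.state();log(s)
    p0=s['eef_pos'];R0=R.from_euler('xyz',s['tcp_rot']) if start is None else R.from_matrix(start[1])
    if start is not None:p0=start[0]
    p=np.array(p,float);d=p-p0;rv=(R.from_matrix(Rt)*R0.inv()).as_rotvec()
    n=max(1,int(np.ceil(max(np.linalg.norm(d)/step,np.linalg.norm(rv)/rot))))
    rows=[]
    for i in range(n):
        Ri=R.from_rotvec(rv*i/n)*R0
        rows.append(np.r_[Ri.inv().apply(d/n),(Ri.inv()).apply(rv/n)])
    print('t',round(s['t'],2),'err',np.linalg.norm(d).round(1),'n',n)
    for r in rows: print('['+','.join(f'{v:.1f}' for v in r[:3])+','+','.join(f'{v:.3f}' for v in r[3:])+']',end=',')
    print()
E
python3 - <<'E'
from h import *
s=env.state();print(tcpT(s))
plan((470,-60,300),frame((0,-1,0)))
plan((470,-60,300),frame((0,1,0)))
E
```

```text
[[ -0.     -0.919   0.394 246.069]
 [ -0.001   0.394   0.919 574.353]
 [ -1.      0.     -0.001 239.199]
 [  0.      0.      0.      1.   ]]
t 0.15 err 675.5 n 18
[-3.4,-25.3,-27.5,0.152,-0.000,0.000],[-3.4,-29.2,-23.3,0.152,-0.000,0.000],[-3.4,-32.4,-18.7,0.152,-0.000,0.000],[-3.4,-34.8,-13.5,0.152,-0.000,0.000],[-3.4,-36.5,-8.1,0.152,-0.000,0.000],[-3.4,-37.3,-2.5,0.152,-0.000,0.000],[-3.4,-37.2,3.2,0.152,-0.000,0.000],[-3.4,-36.3,8.8,0.152,-0.000,0.000],[-3.4,-34.6,14.2,0.152,-0.000,0.000],[-3.4,-32.0,19.3,0.152,-0.000,0.000],[-3.4,-28.7,23.9,0.152,-0.000,0.000],[-3.4,-24.8,28.0,0.152,-0.000,0.000],[-3.4,-20.3,31.4,0.152,-0.000,0.000],[-3.4,-15.3,34.1,0.152,-0.000,0.000],[-3.4,-9.9,36.0,0.152,-0.000,0.000],[-3.4,-4.4,37.1,0.152,-0.000,0.000],[-3.4,1.3,37.3,0.152,-0.000,0.000],[-3.4,7.0,36.7,0.152,-0.000,0.000],
t 0.15 err 675.5 n 13
[-4.6,-35.1,-38.1,-0.031,-0.000,-0.000],[-4.7,-33.8,-39.1,-0.031,-0.000,-0.000],[-4.7,-32.6,-40.2,-0.031,-0.000,-0.000],[-4.7,-31.3,-41.2,-0.031,-0.000,-0.000],[-4.7,-30.1,-42.1,-0.031,-0.000,-0.000],[-4.7,-28.7,-43.0,-0.031,-0.000,-0.000],[-4.7,-27.4,-43.9,-0.031,-0.000,-0.000],[-4.7,-26.0,-44.7,-0.031,-0.000,-0.000],[-4.7,-24.6,-45.5,-0.031,-0.000,-0.000],[-4.7,-23.2,-46.3,-0.031,-0.000,-0.000],[-4.7,-21.7,-47.0,-0.031,-0.000,-0.000],[-4.7,-20.2,-47.6,-0.031,-0.000,-0.000],[-4.7,-18.7,-48.2,-0.031,-0.000,-0.000],
```

Call:
step_arm(rows=[[-3,-25,-28,0.152,0,0],[-3,-29,-23,0.152,0,0],[-3,-32,-19,0.152,0,0],[-3,-35,-14,0.152,0,0],[-3,-37,-8,0.152,0,0],[-3,-37,-3,0.152,0,0],[-3,-37,3,0.152,0,0],[-3,-36,9,0.152,0,0]])

```text
t: 1.15
eef_pos: [340.9, 283.5, 262.2]
tcp_rot: [-2.088, 1.567, -2.173]
ft_force: [0.5, -0.2, -0.3]
opening: 0.999
```

Run:
```python
from h import *
s=env.state();print(s['t'],s['joints'],tcpT(s))
plan((470,-60,300),frame((0,-1,0)))
```

```text
1.15 [ 0.545  0.206  1.948 -0.002  0.992  0.631] [[ -0.002   0.085   0.996 340.873]
 [ -0.003   0.996  -0.085 283.497]
 [ -1.     -0.003  -0.002 262.221]
 [  0.      0.      0.      1.   ]]
t 1.15 err 368.9 n 10
[-3.7,-33.1,15.8,0.149,0.000,0.000],[-3.7,-30.4,20.5,0.149,0.000,0.000],[-3.7,-27.1,24.8,0.149,0.000,0.000],[-3.7,-23.1,28.5,0.149,0.000,0.000],[-3.8,-18.6,31.6,0.149,0.000,0.000],[-3.8,-13.7,34.0,0.149,0.000,0.000],[-3.8,-8.5,35.7,0.149,0.000,0.000],[-3.8,-3.2,36.6,0.149,0.000,0.000],[-3.8,2.3,36.6,0.149,0.000,0.000],[-3.8,7.7,35.9,0.149,0.000,0.000],
```

Call:
step_arm(rows=[[-4,-33,16,0.149,0,0],[-4,-30,20,0.149,0,0],[-4,-27,25,0.149,0,0],[-4,-23,28,0.149,0,0],[-4,-19,32,0.149,0,0],[-4,-14,34,0.149,0,0],[-4,-8,36,0.149,0,0],[-4,-3,37,0.149,0,0]])

```text
t: 2.15
eef_pos: [440.8, -2.9, 295.8]
tcp_rot: [-0.897, 1.567, -2.215]
ft_force: [0.6, 1.4, -0.1]
opening: 1.003
```

Call:
step_arm(rows=[[-4,2,37,0.149,0,0],[-4,8,36,0.149,0,0],[0,0,0,0,0,0]])

```text
t: 2.52
eef_pos: [464.3, -77.5, 304.0]
tcp_rot: [-0.634, 1.567, -2.264]
ft_force: [0.1, 0.8, 0.8]
opening: 1.001
```

Run:
```python
from h import *
s=env.state();log(s);im=env.read_camera('wrist')
np.save('w1.npy',im); json.dump({k:np.array(v).tolist() for k,v in s.items()},open('w1.json','w'))
cv2.imwrite('pics/d_w.png',im[:,:,::-1])
print(s['joints'],tcpT(s))
t=topdown('wrist',im,5,380,700,-300,330,1,s); cv2.imwrite('pics/d1.png',t[:,:,::-1])
```

```text
[-0.304  0.201  1.829 -0.004  1.113  1.328] [[ -0.003   0.998  -0.059 464.329]
 [ -0.003  -0.059  -0.998 -77.549]
 [ -1.     -0.002   0.003 304.049]
 [  0.      0.      0.      1.   ]]
```

View pics/d_w.png

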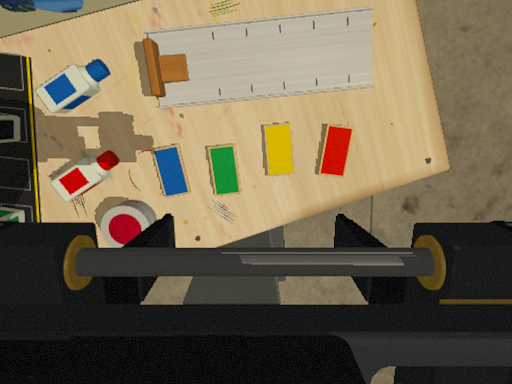

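View pics/d1.png

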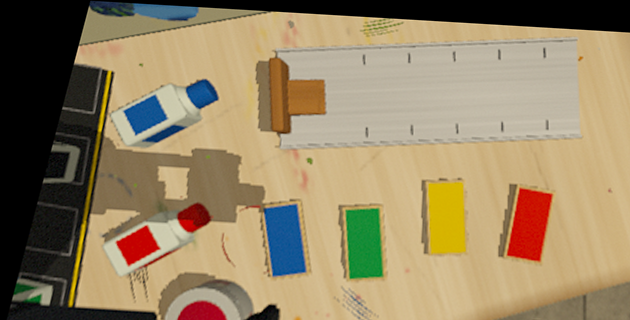

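Run:
```python
from h import *
im=np.load('w1.npy');s=json.load(open('w1.json'))
for k,m in masks(im).items():
    nn,lab,st,ce=cv2.connectedComponentsWithStats(m[:220].astype(np.uint8))
    for i in range(1,nn):
        if st[i,4]>150:
            c=cv2.findContours((lab==i).astype(np.uint8),0,2)[0][0][:,0,:]
            W=p2w('wrist',c,7,s); r=cv2.minAreaRect(W[:,:2].astype(np.float32))
            M=p2w('wrist',np.argwhere(lab==i)[:,::-1],7,s).mean(0)
            print(k,st[i,4],ce[i],np.round(M,1),np.round(r[0],1),np.round(r[1],1),round(r[2],1))
t=topdown('wrist',im,5,540,670,-260,80,.45,s); print(t.shape); cv2.imwrite('pics/d2.png',t[:,:,::-1])
```

```text
blue 329 [97.21 69.96] [606.4 127.8   7. ] [606.4 127.6] [24.2 25.7] 25.9
blue 501 [60.066 88.679] [585.3 183.6   7. ] [585.2 183.6] [26.3 34.6] 27.3
blue 972 [170.601 170.912] [461.   45.1   7. ] [460.5  45.1] [67.1 32.1] 7.7
green 976 [224.036 169.77 ] [457.9 -33.9   7. ] [457.3 -33.9] [67.1 32.1] 3.3
yellow 1196 [279.013 149.213] [ 483.2 -116.3    7. ] [ 482.6 -116.3] [71.2 35.6] 2.1
red 1016 [335.7   150.313] [ 476.6 -198.8    7. ] [ 476.  -198.7] [32. 67.] 79.3
red 172 [104.483 161.541] [480.9 140.1   7. ] [480.4 139.9] [22.5 20. ] 27.5
red 417 [ 73.199 180.674] [455.4 191.6   7. ] [455.3 191.7] [26.4 35.2] 28.6
(289, 756, 3)
```

View pics/d2.png

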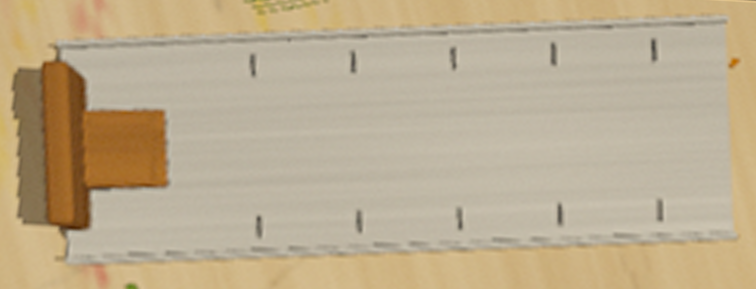

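Run:
```python
from h import *
im=cv2.imread('pics/a_scene.png')[:,:,::-1].copy()
t=topdown('scene',im,5,540,670,-260,80,.45);a=t
im=cv2.imread('pics/a_side.png')[:,:,::-1].copy()
b=topdown('side',im,5,540,670,-260,80,.45); cv2.imwrite('pics/d3.png',np.vstack([a,b])[:,:,::-1])
```

```text
(no output)
```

View pics/d3.png

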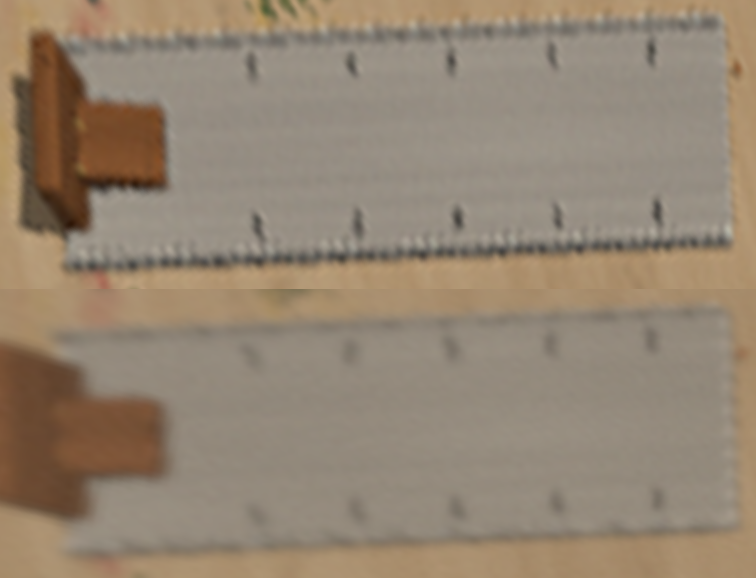

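```bash
cat >> h.py <<'E'
B=dict(blue=(460.8,45.1,7.6),green=(457.6,-33.9,3.3),yellow=(482.9,-116.3,2.1),red=(476.3,-198.8,-10.7))
U=np.array([.038,-.9993,0]);O=np.array([601.75,40.,5.])
OFF=8.;H=23.5
def pick(k,z=27):
    x,y,a=B[k];a=np.radians(a);e=np.array([np.cos(a),np.sin(a),0])
    return np.r_[(np.array([x,y,0])-OFF*e)[:2],z],frame((np.sin(a),-np.cos(a),0))
def place(i,dz=0,th=None,ds=0.,off=OFF):
    th=[8.6,9,9,9,9][i]*np.pi/180 if th is None else th
    s=37.3+45*i+ds
    C=O+U*s+np.array([0,0,37.3*np.tan(th)+3.5/np.cos(th)+dz])
    e=U*np.cos(th)+np.array([0,0,-np.sin(th)]);n=U*np.sin(th)+np.array([0,0,np.cos(th)])
    v=np.cross([0,0,1],U)
    return C+off*e+H*n,np.c_[-n,-e,v]
def go(T,**k): plan(T[0],T[1],**k)
E
python3 - <<'E'
from h import *
go(pick('blue',80)); print(pick('blue')[0],place(0,40)); print(np.linalg.det(place(0)[1]))
E
```

```text
t 2.58 err 254.5 n 5
[44.7,-3.4,-24.1,-0.038,0.001,0.001],[44.7,-2.5,-24.2,-0.038,0.001,0.001],[44.7,-1.7,-24.2,-0.038,0.001,0.001],[44.8,-0.8,-24.2,-0.038,0.001,0.001],[44.8,0.1,-24.2,-0.038,0.001,0.001],
[452.87   44.042  27.   ] (array([603.602,  -8.69 ,  76.22 ]), array([[-0.006, -0.038,  0.999],
       [ 0.149,  0.988,  0.038],
       [-0.989,  0.15 , -0.   ]]))
1.00004449
```

Call:
step_arm(rows=[[44,-3,-24,-0.038,0.001,0.001],[44,-2,-24,-0.038,0.001,0.001],[44,-2,-24,-0.038,0.001,0.001],[44,-1,-24,-0.038,0.001,0.001],[44,0,-24,-0.038,0.001,0.001],[0,0,0,0,0,0]], grip=62)

```text
t: 3.32
eef_pos: [450.1, 50.8, 78.9]
tcp_rot: [1.899, 1.567, 0.481]
ft_force: [0.4, -0.5, 0.3]
opening: 0.65
```

Run:
```python
from h import *
go(pick('blue',27),step=14)
```

```text
t 3.33 err 52.4 n 4
[13.0,0.4,1.8,0.005,-0.000,-0.001],[13.0,0.4,1.8,0.005,-0.000,-0.001],[13.0,0.4,1.8,0.005,-0.000,-0.001],[13.0,0.5,1.8,0.005,-0.000,-0.001],
```

Call:
step_arm(rows=[[13,0.4,2,0.005,0,0],[13,0.4,2,0.005,0,0],[10,0.4,2,0.005,0,0],[6,0,0,0,0,0],[0,0,0,0,0,0]])

```text
t: 3.95
eef_pos: [454.3, 43.4, 37.3]
tcp_rot: [1.609, 1.561, 0.174]
ft_force: [0.5, 0.3, -0.2]
opening: 0.649
```

Run:
```python
from h import *
go(pick('blue',27),step=14)
```

```text
t 3.95 err 10.5 n 1
[10.3,-1.4,-0.9,0.003,-0.000,-0.009],
```

Call:
step_arm(rows=[[6,-0.8,-0.5,0.003,0,-0.008],[4,-0.5,-0.3,0,0,0],[0,0,0,0,0,0]])

```text
t: 4.32
eef_pos: [453.2, 44.0, 27.1]
tcp_rot: [1.686, 1.569, 0.248]
ft_force: [0.4, 0.1, 0.3]
opening: 0.652
```

Call:
step_arm(rows=[[0,0,0,0,0,0],[0,0,0,0,0,0],[0,0,0,0,0,0],[0,0,0,0,0,0],[0,0,0,0,0,0]], grip=30)

```text
t: 4.95
eef_pos: [453.3, 44.1, 27.4]
tcp_rot: [1.622, 1.569, 0.184]
ft_force: [0.1, 0.6, 0.7]
opening: 0.413
```

Run:
```python
from h import *
go(pick('blue',27),step=14); go(place(0,45),step=40,rot=.14,start=(pick('blue',75)))
im=env.read_camera('scene'); crop(im,'e1',180,150,380,290,4)
```

```text
t 4.95 err 0.6 n 1
[0.4,-0.4,-0.0,-0.000,-0.000,-0.002],
t 4.95 err 159.8 n 11
[-0.6,12.9,6.6,-0.134,0.010,0.011],[-0.5,12.0,8.2,-0.134,0.010,0.011],[-0.5,10.8,9.7,-0.134,0.010,0.011],[-0.5,9.4,11.1,-0.134,0.010,0.011],[-0.5,7.8,12.2,-0.134,0.010,0.011],[-0.5,6.1,13.2,-0.134,0.010,0.011],[-0.6,4.3,13.9,-0.134,0.010,0.011],[-0.7,2.4,14.3,-0.134,0.010,0.011],[-0.8,0.5,14.5,-0.134,0.010,0.011],[-1.0,-1.4,14.4,-0.134,0.010,0.011],[-1.2,-3.3,14.1,-0.134,0.010,0.011],
```

View pics/e1.png

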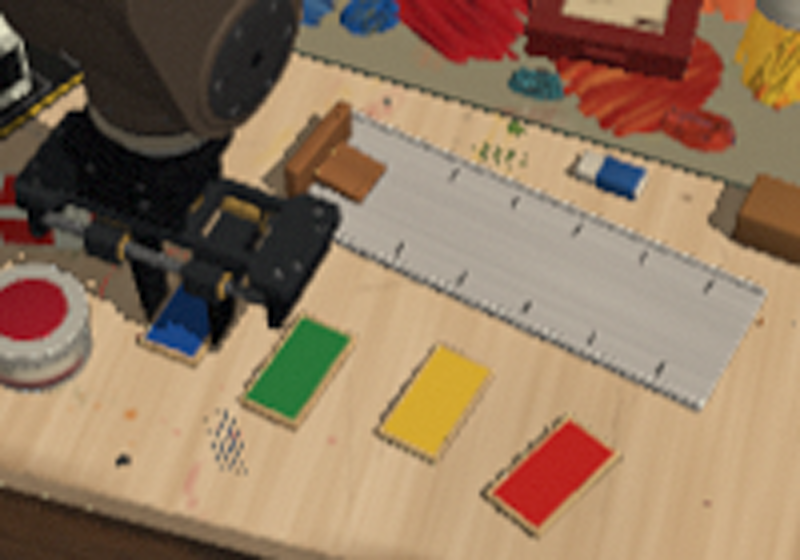

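The opening has stopped at about 39 mm, so the blue board is between the pads. Lifting now.

Call:
step_arm(rows=[[-14,0,0,0,0,0],[-20,0,0,0,0,0],[-14,0,0,0,0,0],[-1,13,7,-0.134,0.01,0.011],[-1,12,8,-0.134,0.01,0.011],[-1,11,10,-0.134,0.01,0.011],[-1,9,11,-0.134,0.01,0.011],[-1,8,12,-0.134,0.01,0.011]])

```text
t: 6.0
eef_pos: [523.2, 20.4, 89.7]
tcp_rot: [1.9, 1.493, 1.154]
ft_force: [0.8, -0.2, -0.5]
opening: 0.414
```

Run:
```python
from h import *
print(env.state()['opening']);go(place(0,45),step=40,rot=.14)
```

```text
0.41436035898441315
t 6.0 err 85.9 n 6
[1.5,5.4,13.2,-0.130,0.011,0.010],[1.4,3.7,13.8,-0.130,0.011,0.010],[1.3,1.8,14.2,-0.130,0.011,0.010],[1.1,-0.0,14.3,-0.130,0.011,0.010],[1.0,-1.9,14.2,-0.130,0.011,0.010],[0.8,-3.7,13.8,-0.130,0.011,0.010],
```

Call:
step_arm(rows=[[1.5,5,13,-0.13,0.011,0.01],[1.4,3.7,14,-0.13,0.011,0.01],[1.3,2,14,-0.13,0.011,0.01],[1,0,14,-0.13,0.011,0.01],[1,-2,12,-0.13,0.011,0.01],[0,-2,6,-0.1,0.011,0.01],[0,0,0,0,0,0]])

```text
t: 6.88
eef_pos: [596.3, -6.1, 89.6]
tcp_rot: [1.577, 1.419, 1.612]
ft_force: [-0.9, -0.4, -0.7]
opening: 0.413
```

Run:
```python
from h import *
go(place(0,20),step=14,rot=.14); go(place(0,20,ds=4),step=14,rot=.14)
```

```text
t 6.88 err 34.2 n 3
[10.8,-2.6,2.4,-0.001,-0.000,-0.000],[10.8,-2.6,2.4,-0.001,-0.000,-0.000],[10.8,-2.6,2.4,-0.001,-0.000,-0.000],
t 6.88 err 34.8 n 3
[10.6,-3.9,2.4,-0.001,-0.000,-0.000],[10.6,-3.9,2.4,-0.001,-0.000,-0.000],[10.6,-3.9,2.4,-0.001,-0.000,-0.000],
```

Call:
step_arm(rows=[[10,-4,2.4,0,0,0],[10,-4,2.4,0,0,0],[9,-4,2.4,0,0,0],[6,0,0,0,0,0],[0,0,0,0,0,0]])

```text
t: 7.5
eef_pos: [603.0, -12.4, 50.7]
tcp_rot: [1.589, 1.419, 1.619]
ft_force: [-0.4, -0.3, -0.0]
opening: 0.414
```

Run:
```python
from h import *
go(place(0,2,ds=4),step=9,rot=.14); im=env.read_camera('scene'); crop(im,'e2',200,130,360,250,4)
```

```text
t 7.5 err 12.5 n 2
[6.1,-1.1,0.4,-0.004,-0.001,-0.001],[6.1,-1.1,0.4,-0.004,-0.001,-0.001],
```

View pics/e2.png

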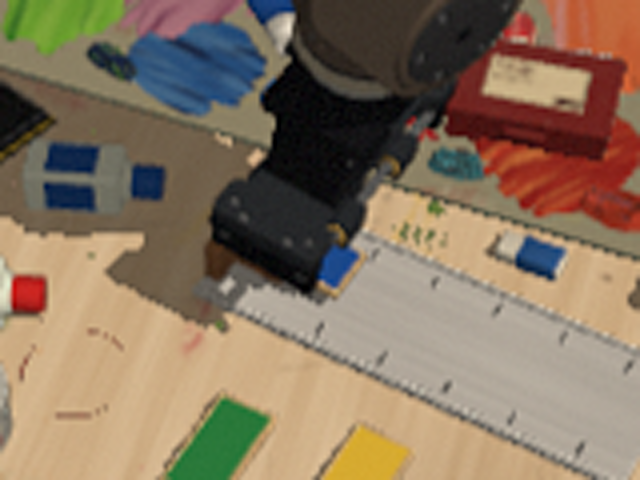

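Far end of the board is near tick 1, colour up. Lower it, then push to the stop.

Call:
step_arm(rows=[[6,-1,0.3,-0.003,0,0],[5.5,-1,0.3,0,0,0],[0,0,0,0,0,0]])

```text
t: 7.92
eef_pos: [603.9, -12.6, 38.9]
tcp_rot: [1.578, 1.42, 1.612]
ft_force: [-0.3, 0.7, -1.4]
opening: 0.412
```

Call:
step_arm(rows=[[0,2,0,0,0,0],[0,2,0,0,0,0],[0,1.5,0,0,0,0],[0,0,0,0,0,0]])

```text
t: 8.43
eef_pos: [604.0, -8.4, 40.1]
tcp_rot: [1.57, 1.422, 1.604]
ft_force: [-0.3, -0.9, -1.1]
opening: 0.418
```

Run:
```python
from h import *
go(place(0,0),step=9,rot=.14)
```

```text
t 8.43 err 3.9 n 1
[3.8,-0.9,-0.4,-0.004,0.001,0.002],
```

Call:
step_arm(rows=[[1,1.5,-0.3,0,0,0],[1,1.5,0,0,0,0],[0,0,0,0,0,0]])

```text
t: 8.8
eef_pos: [604.3, -8.3, 39.4]
tcp_rot: [1.549, 1.427, 1.584]
ft_force: [0.1, 0.5, -0.6]
opening: 0.416
```

Run:
```python
from h import *
go(place(0,0),step=9,rot=.14); print(env.state()['ft_force'])
```

```text
t 8.8 err 3.3 n 1
[3.1,-0.8,-0.8,-0.002,0.004,0.006],
[ 0.082  0.451 -0.57 ]
```

Call:
step_arm(rows=[[0.5,3,-0.4,0,0,0],[0,0,0,0,0,0]])

```text
t: 9.05
eef_pos: [604.5, -8.2, 39.6]
tcp_rot: [1.53, 1.431, 1.566]
ft_force: [-0.4, -0.9, -1.4]
opening: 0.416
```

Call:
step_arm(rows=[[2,0,-0.3,0,0,0],[1,0,0,0,0,0],[0,0,0,0,0,0]])

```text
t: 9.43
eef_pos: [604.7, -7.9, 37.1]
tcp_rot: [1.518, 1.432, 1.555]
ft_force: [-1.7, -5.2, 2.9]
opening: 0.416
```

Run:
```python
from h import *
go(place(0,0),step=9,rot=.14); print(env.state()['ft_force'])
im=env.read_camera('scene'); crop(im,'e3',230,150,330,225,7)
```

```text
t 9.43 err 1.6 n 1
[0.7,-0.8,-1.1,-0.001,0.008,0.012],
[-1.724 -5.229  2.902]
```

View pics/e3.png

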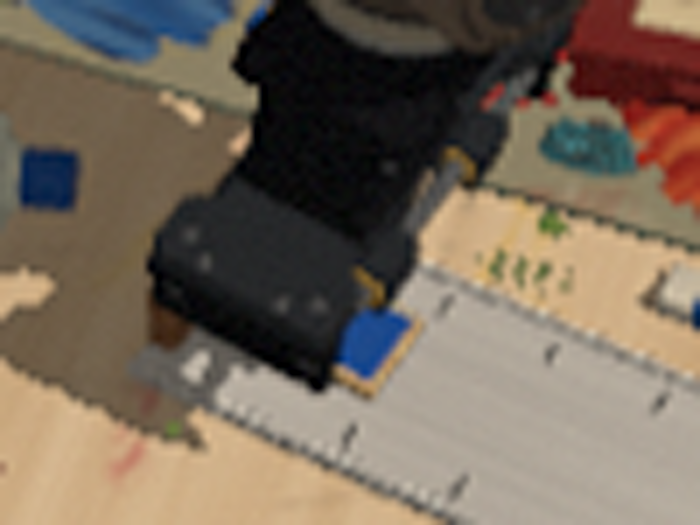

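Call:
step_arm(rows=[[0,0,-1,0,0,-0.008],[0,0,0,0,0,0]])

```text
t: 9.72
eef_pos: [604.3, -7.8, 37.3]
tcp_rot: [1.501, 1.441, 1.538]
ft_force: [0.5, -4.8, 2.0]
opening: 0.417
```

Call:
step_arm(rows=[[0,0,0,0,0,0],[0,0,0,0,0,0],[0,0,0,0,0,0]], grip=58)

```text
t: 10.1
eef_pos: [603.4, -6.6, 36.8]
tcp_rot: [1.52, 1.439, 1.558]
ft_force: [-0.1, -0.5, -0.0]
opening: 0.602
```

Run:
```python
from h import *
s=env.state();print(s['eef_pos'],s['ft_force'],s['opening'])
go(pick('green',75),step=45,rot=.15,start=(s['eef_pos']+[0,0,55],tcpT(s)[:3,:3]))
```

```text
[603.38   -6.628  36.813] [-0.094 -0.492 -0.039] 0.6015459064370517
t 10.1 err 157.1 n 11
[1.2,-2.2,-14.1,0.141,-0.009,-0.010],[1.1,-4.1,-13.6,0.141,-0.009,-0.010],[1.0,-6.0,-12.9,0.141,-0.009,-0.010],[1.0,-7.7,-12.0,0.141,-0.009,-0.010],[0.9,-9.3,-10.8,0.141,-0.009,-0.010],[1.0,-10.7,-9.4,0.141,-0.009,-0.010],[1.0,-11.9,-7.8,0.141,-0.009,-0.010],[1.1,-12.9,-6.0,0.141,-0.009,-0.010],[1.1,-13.6,-4.2,0.141,-0.009,-0.010],[1.3,-14.1,-2.3,0.141,-0.009,-0.010],[1.4,-14.2,-0.3,0.141,-0.009,-0.010],
```

Call:
step_arm(rows=[[-15,0,0,0,0,0],[-25,0,0,0,0,0],[-15,0,0,0,0,0],[1,-2,-14,0.141,-0.009,-0.01],[1,-4,-14,0.141,-0.009,-0.01],[1,-6,-13,0.141,-0.009,-0.01],[1,-8,-12,0.141,-0.009,-0.01],[1,-9,-11,0.141,-0.009,-0.01]])

```text
t: 11.1
eef_pos: [531.8, -26.5, 90.4]
tcp_rot: [1.818, 1.495, 1.126]
ft_force: [1.0, 0.1, -0.2]
opening: 0.609
```

Call:
step_arm(rows=[[1,-11,-9,0.141,-0.009,-0.01],[1,-12,-8,0.141,-0.009,-0.01],[1,-13,-6,0.141,-0.009,-0.01],[1,-14,-4,0.141,-0.009,-0.01],[0,-10,-2,0.1,-0.009,-0.01],[0,-5,0,0,0,0],[0,0,0,0,0,0]])

```text
t: 11.98
eef_pos: [457.9, -38.4, 87.5]
tcp_rot: [1.605, 1.555, 0.228]
ft_force: [-0.5, 0.4, 1.2]
opening: 0.612
```

Run:
```python
from h import *
go(pick('green',45),step=14)
im=env.read_camera('scene'); 
a=topdown('scene',im,12,540,670,-260,80,.45); cv2.imwrite('pics/e4.png',a[:,:,::-1])
crop(im,'e5',220,150,380,270,4)
s=env.state();w=env.read_camera('wrist');b=topdown('wrist',w,12,540,670,-260,80,.45,s); cv2.imwrite('pics/e4.png',np.vstack([a,b])[:,:,::-1])
```

```text
t 11.97 err 43.5 n 4
[10.6,-2.0,-1.4,0.034,-0.000,-0.004],[10.6,-2.0,-1.3,0.034,-0.000,-0.004],[10.6,-2.0,-1.3,0.034,-0.000,-0.004],[10.6,-2.0,-1.2,0.034,-0.000,-0.004],
```

View pics/e4.png

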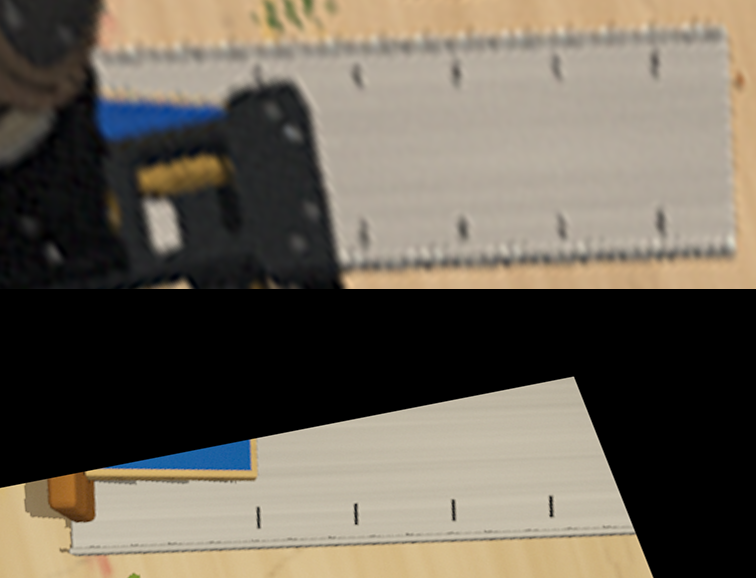

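View pics/e5.png

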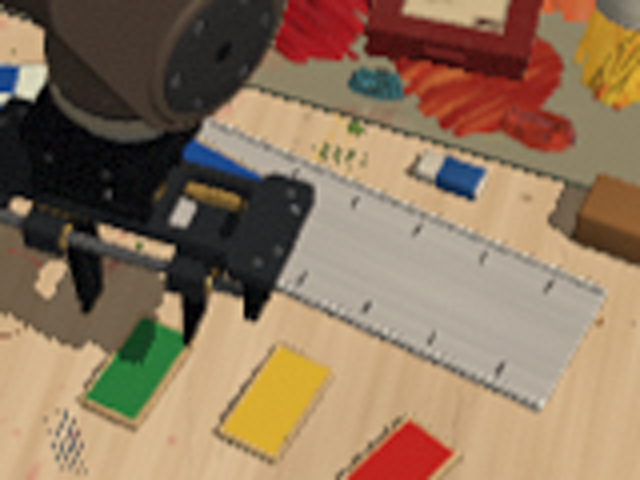

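Blue lies against the stop with its far end at tick 1, parallel and centred. Next, green.

Call:
step_arm(rows=[[14,-2,-1.4,0.034,0,-0.004],[14,-2,-1.3,0.034,0,-0.004],[10,-2,-1.3,0.034,0,-0.004],[5,-1,-1,0.02,0,0],[0,0,0,0,0,0]], grip=62)

```text
t: 12.7
eef_pos: [451.0, -34.0, 40.1]
tcp_rot: [2.327, 1.568, 0.821]
ft_force: [0.3, 0.8, 0.5]
opening: 0.65
```

Run:
```python
from h import *
go(pick('green',27),step=7)
```

```text
t 12.7 err 13.2 n 2
[6.6,-0.7,0.2,0.003,-0.001,-0.001],[6.6,-0.7,0.1,0.003,-0.001,-0.001],
```

Call:
step_arm(rows=[[6.5,-0.7,0.2,0.003,0,0],[5.5,-0.7,0,0.003,0,0],[0,0,0,0,0,0]])

```text
t: 13.08
eef_pos: [449.9, -34.4, 27.5]
tcp_rot: [2.136, 1.567, 0.623]
ft_force: [-0.0, -0.5, 0.0]
opening: 0.647
```

Call:
step_arm(rows=[[0.4,0,0,0,0,0],[0,0,0,0,0,0],[0,0,0,0,0,0],[0,0,0,0,0,0],[0,0,0,0,0,0]], grip=30)

```text
t: 13.7
eef_pos: [450.1, -34.4, 27.5]
tcp_rot: [1.953, 1.567, 0.44]
ft_force: [-0.3, 0.5, 0.0]
opening: 0.413
```

Run:
```python
from h import *
s=env.state();go(pick('green',27),step=14); go(place(1,45),step=40,rot=.14,start=(s['eef_pos']+[0,0,48],tcpT(s)[:3,:3]))
```

```text
t 13.7 err 0.8 n 1
[0.5,-0.5,-0.1,0.001,-0.002,-0.004],
t 13.7 err 156.5 n 12
[-0.4,12.8,2.4,-0.129,0.010,0.010],[-0.3,12.4,4.0,-0.129,0.010,0.010],[-0.3,11.8,5.6,-0.129,0.010,0.010],[-0.2,11.0,7.0,-0.129,0.010,0.010],[-0.2,10.0,8.4,-0.129,0.010,0.010],[-0.2,8.8,9.6,-0.129,0.010,0.010],[-0.2,7.5,10.6,-0.129,0.010,0.010],[-0.3,6.1,11.5,-0.129,0.010,0.010],[-0.3,4.6,12.2,-0.129,0.010,0.010],[-0.4,3.0,12.7,-0.129,0.010,0.010],[-0.5,1.3,13.0,-0.129,0.010,0.010],[-0.7,-0.3,13.0,-0.129,0.010,0.010],
```

Call:
step_arm(rows=[[-14,0,0,0,0,0],[-20,0,0,0,0,0],[-12,0,0,0,0,0],[0,13,2,-0.129,0.01,0.01],[0,12,4,-0.129,0.01,0.01],[0,12,6,-0.129,0.01,0.01],[0,11,7,-0.129,0.01,0.01],[0,10,8,-0.129,0.01,0.01]])

```text
t: 14.7
eef_pos: [516.0, -41.6, 81.2]
tcp_rot: [1.954, 1.495, 1.108]
ft_force: [-0.1, 1.0, -1.2]
opening: 0.416
```

Call:
step_arm(rows=[[0,9,10,-0.129,0.01,0.01],[0,7,11,-0.129,0.01,0.01],[0,6,11,-0.129,0.01,0.01],[0,5,12,-0.129,0.01,0.01],[0,3,12,-0.129,0.01,0.01],[0,1,10,-0.1,0.01,0.01],[0,0,5,-0.03,0,0],[0,0,0,0,0,0]])

```text
t: 15.7
eef_pos: [597.5, -48.8, 86.9]
tcp_rot: [1.561, 1.422, 1.519]
ft_force: [-0.7, 0.1, -0.8]
opening: 0.415
```

Run:
```python
from h import *
go(place(1,10),step=14,rot=.14)
```

```text
t 15.7 err 41.6 n 3
[13.1,-3.5,2.6,-0.026,0.005,0.003],[13.1,-3.7,2.6,-0.026,0.005,0.003],[13.1,-3.8,2.6,-0.026,0.005,0.003],
```

Call:
step_arm(rows=[[13,-3.5,2.6,-0.026,0.005,0.003],[13,-3.7,2.6,-0.026,0.005,0.003],[9,-3.7,2.6,-0.026,0.005,0.003],[0,0,0,0,0,0]])

```text
t: 16.2
eef_pos: [604.7, -54.5, 47.5]
tcp_rot: [1.594, 1.412, 1.634]
ft_force: [-0.5, 0.6, 0.4]
opening: 0.414
```

Run:
```python
from h import *
go(place(1,1),step=14,rot=.14)
```

```text
t 16.2 err 10.1 n 1
[10.0,-0.9,0.7,0.002,-0.004,-0.002],
```

Call:
step_arm(rows=[[5,-0.5,0.4,0,-0.003,0],[3.5,-0.3,0.3,0,0,0],[0,0,0,0,0,0],[0,0,0,0,0,0]])

```text
t: 16.7
eef_pos: [605.4, -53.9, 38.7]
tcp_rot: [1.572, 1.412, 1.612]
ft_force: [-0.4, -0.4, -1.0]
opening: 0.417
```

Run:
```python
from h import *
go(place(1,0),step=14,rot=.14);print(env.state()['ft_force'])
im=env.read_camera('scene'); crop(im,'f1',230,140,350,230,6)
```

```text
t 16.7 err 2.3 n 1
[2.3,-0.3,-0.1,0.001,-0.000,-0.001],
[-0.38  -0.363 -0.953]
```

View pics/f1.png

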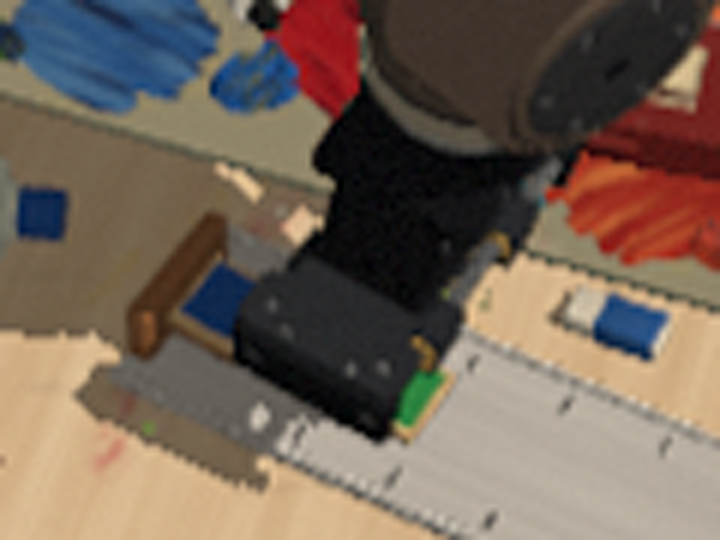

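Call:
step_arm(rows=[[1.5,0,0,0,0,0],[1,0,0,0,0,0],[0,0,0,0,0,0]])

```text
t: 17.12
eef_pos: [605.5, -53.6, 36.7]
tcp_rot: [1.568, 1.413, 1.607]
ft_force: [-0.7, -0.1, 0.7]
opening: 0.417
```

Call:
step_arm(rows=[[0,0,0,0,0,0],[0,0,0,0,0,0],[0,0,0,0,0,0]], grip=58)

```text
t: 17.5
eef_pos: [605.6, -53.5, 36.6]
tcp_rot: [1.566, 1.413, 1.606]
ft_force: [-0.3, -0.3, 0.4]
opening: 0.6
```

Run:
```python
from h import *
s=env.state();
go(pick('yellow',75),step=45,rot=.15,start=(s['eef_pos']+[0,-5,55],tcpT(s)[:3,:3]))
```

```text
t 17.5 err 144.0 n 11
[0.7,-5.0,-12.1,0.143,-0.011,-0.011],[0.7,-6.6,-11.3,0.143,-0.011,-0.011],[0.6,-8.2,-10.2,0.143,-0.011,-0.011],[0.6,-9.5,-8.9,0.143,-0.011,-0.011],[0.6,-10.7,-7.5,0.143,-0.011,-0.011],[0.7,-11.7,-5.9,0.143,-0.011,-0.011],[0.8,-12.4,-4.2,0.143,-0.011,-0.011],[0.9,-12.8,-2.4,0.143,-0.011,-0.011],[1.0,-13.0,-0.6,0.143,-0.011,-0.011],[1.2,-13.0,1.3,0.143,-0.011,-0.011],[1.3,-12.6,3.1,0.143,-0.011,-0.011],
```

Call:
step_arm(rows=[[-15,0,0,0,0,0],[-25,0,0,0,0,0],[-15,0,0,0,0,0],[1,-5,-12,0.143,-0.011,-0.011],[1,-7,-11,0.143,-0.011,-0.011],[1,-8,-10,0.143,-0.011,-0.011],[1,-10,-9,0.143,-0.011,-0.011],[1,-11,-7,0.143,-0.011,-0.011]])

```text
t: 18.5
eef_pos: [546.5, -90.9, 88.3]
tcp_rot: [1.897, 1.478, 1.197]
ft_force: [0.2, -1.3, -1.0]
opening: 0.613
```

Call:
step_arm(rows=[[1,-12,-6,0.143,-0.011,-0.011],[1,-12,-4,0.143,-0.011,-0.011],[1,-13,-2,0.143,-0.011,-0.011],[1,-13,0,0.143,-0.011,-0.011],[1,-11,1,0.12,-0.011,-0.011],[0,-4,1,0.04,0,0],[0,0,0,0,0,0]])

```text
t: 19.38
eef_pos: [482.8, -119.0, 83.8]
tcp_rot: [1.981, 1.553, 0.521]
ft_force: [-0.1, -0.2, 0.5]
opening: 0.61
```

Run:
```python
from h import *
go(pick('yellow',42),step=14)
s=env.state();w=env.read_camera('wrist');b=topdown('wrist',w,12,540,670,-260,80,.45,s)
a=topdown('scene',env.read_camera('scene'),12,540,670,-260,80,.45); cv2.imwrite('pics/f2.png',np.vstack([a,b])[:,:,::-1])
```

```text
t 19.38 err 42.7 n 4
[10.4,-2.1,-0.7,0.018,-0.002,-0.004],[10.4,-2.0,-0.7,0.018,-0.002,-0.004],[10.4,-2.0,-0.7,0.018,-0.002,-0.004],[10.5,-2.0,-0.7,0.018,-0.002,-0.004],
```

View pics/f2.png

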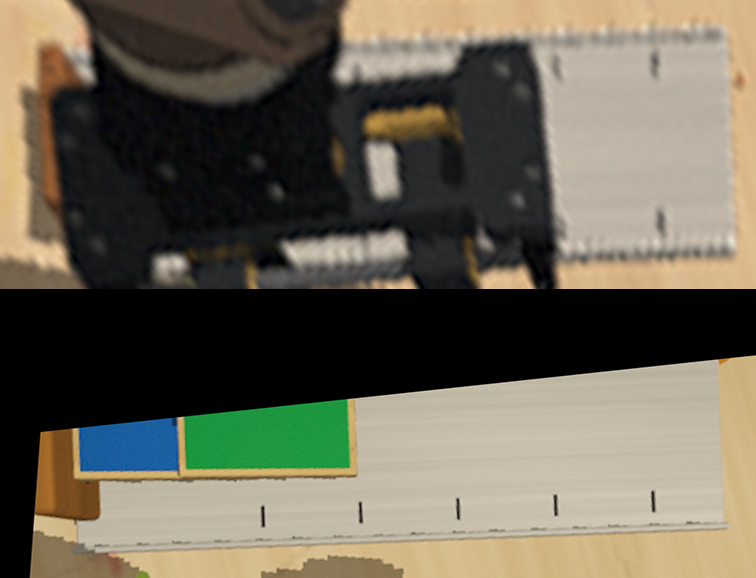

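Green overlaps blue, in line with it, with its far end at tick 2. Next, yellow.

Call:
step_arm(rows=[[14,-2,-0.7,0.018,-0.002,-0.004],[14,-2,-0.7,0.018,-0.002,-0.004],[10,-2,-0.7,0.018,-0.002,-0.004],[4,-1,-0.5,0.01,0,0],[0,0,0,0,0,0]], grip=62)

```text
t: 20.1
eef_pos: [475.8, -116.1, 37.8]
tcp_rot: [2.344, 1.568, 0.817]
ft_force: [-0.0, -0.1, 0.7]
opening: 0.65
```

Run:
```python
from h import *
go(pick('yellow',27),step=7)
```

```text
t 20.1 err 10.9 n 2
[5.4,-0.5,0.2,0.004,-0.001,-0.001],[5.4,-0.5,0.2,0.004,-0.001,-0.001],
```

Call:
step_arm(rows=[[5.5,-0.5,0.2,0.004,0,0],[4.5,-0.5,0.2,0.004,0,0],[0,0,0,0,0,0]])

```text
t: 20.48
eef_pos: [475.1, -116.7, 27.6]
tcp_rot: [2.044, 1.567, 0.509]
ft_force: [0.3, 0.7, 0.7]
opening: 0.654
```

Call:
step_arm(rows=[[0,0,0,0,0,0],[0,0,0,0,0,0],[0,0,0,0,0,0],[0,0,0,0,0,0],[0,0,0,0,0,0]], grip=30)

```text
t: 21.1
eef_pos: [475.3, -116.8, 28.0]
tcp_rot: [1.911, 1.567, 0.376]
ft_force: [0.6, 0.0, 0.0]
opening: 0.411
```

Run:
```python
from h import *
s=env.state();go(pick('yellow',27),step=14); go(place(2,45),step=40,rot=.14,start=(s['eef_pos']+[0,0,50],tcpT(s)[:3,:3]))
```

```text
t 21.1 err 1.1 n 1
[1.0,-0.4,-0.2,-0.001,-0.001,-0.004],
t 21.1 err 133.0 n 12
[-0.2,11.0,-1.1,-0.131,0.010,0.010],[-0.1,11.1,0.3,-0.131,0.010,0.010],[-0.0,10.9,1.8,-0.131,0.010,0.010],[0.1,10.6,3.2,-0.131,0.010,0.010],[0.1,10.1,4.5,-0.131,0.010,0.010],[0.2,9.4,5.8,-0.131,0.010,0.010],[0.2,8.6,7.0,-0.131,0.010,0.010],[0.2,7.6,8.1,-0.131,0.010,0.010],[0.2,6.5,9.0,-0.131,0.010,0.010],[0.1,5.2,9.8,-0.131,0.010,0.010],[0.1,3.9,10.4,-0.131,0.010,0.010],[-0.0,2.5,10.8,-0.131,0.010,0.010],
```

Call:
step_arm(rows=[[-14,0,0,0,0,0],[-20,0,0,0,0,0],[-12,0,0,0,0,0],[0,11,-1,-0.131,0.01,0.01],[0,11,0,-0.131,0.01,0.01],[0,11,2,-0.131,0.01,0.01],[0,11,3,-0.131,0.01,0.01],[0,10,5,-0.131,0.01,0.01]])

```text
t: 22.1
eef_pos: [531.7, -108.7, 81.8]
tcp_rot: [1.943, 1.496, 1.084]
ft_force: [-0.4, -0.2, -0.7]
opening: 0.413
```

Call:
step_arm(rows=[[0,9,6,-0.131,0.01,0.01],[0,9,7,-0.131,0.01,0.01],[0,8,8,-0.131,0.01,0.01],[0,6,9,-0.131,0.01,0.01],[0,5,10,-0.131,0.01,0.01],[0,3,8,-0.1,0.01,0.01],[0,1,4,-0.03,0,0],[0,0,0,0,0,0]])

```text
t: 23.1
eef_pos: [601.1, -97.1, 89.2]
tcp_rot: [1.55, 1.424, 1.505]
ft_force: [-0.7, 0.2, -0.5]
opening: 0.412
```

Run:
```python
from h import *
print(env.state()['opening']);go(place(2,10),step=14,rot=.14)
```

```text
0.41189232205640036
t 23.1 err 43.2 n 4
[10.5,-1.9,1.5,-0.020,0.004,0.002],[10.5,-2.0,1.5,-0.020,0.004,0.002],[10.5,-2.0,1.5,-0.020,0.004,0.002],[10.5,-2.1,1.5,-0.020,0.004,0.002],
```

Call:
step_arm(rows=[[14,-2,2,-0.026,0.005,0.003],[14,-2.5,2,-0.026,0.005,0.003],[9,-2.5,1.5,-0.026,0.005,0.003],[0,0,0,0,0,0]])

```text
t: 23.6
eef_pos: [606.0, -98.6, 48.2]
tcp_rot: [1.584, 1.414, 1.622]
ft_force: [-0.8, -0.0, -0.1]
opening: 0.416
```

Run:
```python
from h import *
go(place(2,0),step=14,rot=.14)
```

```text
t 23.6 err 11.8 n 1
[11.6,-2.0,1.0,-0.000,-0.002,-0.000],
```

Call:
step_arm(rows=[[5.5,-1,0.5,0,-0.002,0],[3.5,-0.7,0.4,0,0,0],[1.5,0,0,0,0,0],[0,0,0,0,0,0]])

```text
t: 24.1
eef_pos: [607.1, -98.7, 37.2]
tcp_rot: [1.567, 1.414, 1.604]
ft_force: [-0.1, -0.3, 0.3]
opening: 0.416
```

Run:
```python
from h import *
go(place(2,0),step=14,rot=.14);print(env.state()['ft_force'])
```

```text
t 24.1 err 0.8 n 1
[0.8,-0.2,-0.1,-0.001,0.001,0.000],
[-0.106 -0.349  0.319]
```

Call:
step_arm(rows=[[0.8,0,0,0,0,0],[0,0,0,0,0,0]])

```text
t: 24.35
eef_pos: [607.2, -98.7, 37.2]
tcp_rot: [1.563, 1.414, 1.6]
ft_force: [-0.6, 0.4, -0.8]
opening: 0.417
```

Call:
step_arm(rows=[[0,0,0,0,0,0],[0,0,0,0,0,0],[0,0,0,0,0,0]], grip=58)

```text
t: 24.72
eef_pos: [607.3, -98.7, 37.3]
tcp_rot: [1.56, 1.414, 1.597]
ft_force: [-0.0, -0.0, -0.8]
opening: 0.6
```

Run:
```python
from h import *
s=env.state();
go(pick('red',75),step=45,rot=.15,start=(s['eef_pos']+[0,-5,55],tcpT(s)[:3,:3]))
```

```text
t 24.73 err 168.4 n 12
[0.3,-7.5,-11.9,0.149,-0.012,-0.009],[0.2,-9.2,-10.6,0.149,-0.012,-0.009],[0.2,-10.7,-9.1,0.149,-0.012,-0.009],[0.2,-11.9,-7.5,0.149,-0.012,-0.009],[0.2,-12.9,-5.6,0.149,-0.012,-0.009],[0.3,-13.6,-3.6,0.149,-0.012,-0.009],[0.4,-13.9,-1.6,0.149,-0.012,-0.009],[0.5,-14.0,0.5,0.149,-0.012,-0.009],[0.7,-13.8,2.6,0.149,-0.012,-0.009],[0.9,-13.2,4.6,0.149,-0.012,-0.009],[1.0,-12.4,6.5,0.149,-0.012,-0.009],[1.2,-11.3,8.2,0.149,-0.012,-0.009],
```

Call:
step_arm(rows=[[-15,0,0,0,0,0],[-25,0,0,0,0,0],[-15,0,0,0,0,0],[0,-7,-12,0.149,-0.012,-0.009],[0,-9,-11,0.149,-0.012,-0.009],[0,-11,-9,0.149,-0.012,-0.009],[0,-12,-7,0.149,-0.012,-0.009],[0,-13,-6,0.149,-0.012,-0.009]])

```text
t: 25.72
eef_pos: [548.5, -147.8, 92.2]
tcp_rot: [1.878, 1.47, 1.144]
ft_force: [0.2, -1.0, -0.6]
opening: 0.611
```

Call:
step_arm(rows=[[0,-14,-4,0.149,-0.012,-0.009],[0,-14,-2,0.149,-0.012,-0.009],[0,-14,1,0.149,-0.012,-0.009],[1,-14,3,0.149,-0.012,-0.009],[1,-13,5,0.149,-0.012,-0.009],[1,-10,6,0.12,-0.01,-0.009],[0,-3,1,0.03,0,0],[0,0,0,0,0,0]])

```text
t: 26.72
eef_pos: [474.2, -196.1, 88.2]
tcp_rot: [1.882, 1.548, 0.222]
ft_force: [0.5, -0.3, 0.2]
opening: 0.607
```

Run:
```python
from h import *
go(pick('red',42),step=14)
s=env.state();w=env.read_camera('wrist');b=topdown('wrist',w,12,540,670,-260,80,.45,s)
a=topdown('scene',env.read_camera('scene'),12,540,670,-260,80,.45); cv2.imwrite('pics/f3.png',np.vstack([a,b])[:,:,::-1])
```

```text
t 26.73 err 46.6 n 4
[11.5,-1.7,0.5,0.024,-0.002,-0.005],[11.5,-1.6,0.5,0.024,-0.002,-0.005],[11.5,-1.5,0.5,0.024,-0.002,-0.005],[11.5,-1.4,0.6,0.024,-0.002,-0.005],
```

View pics/f3.png

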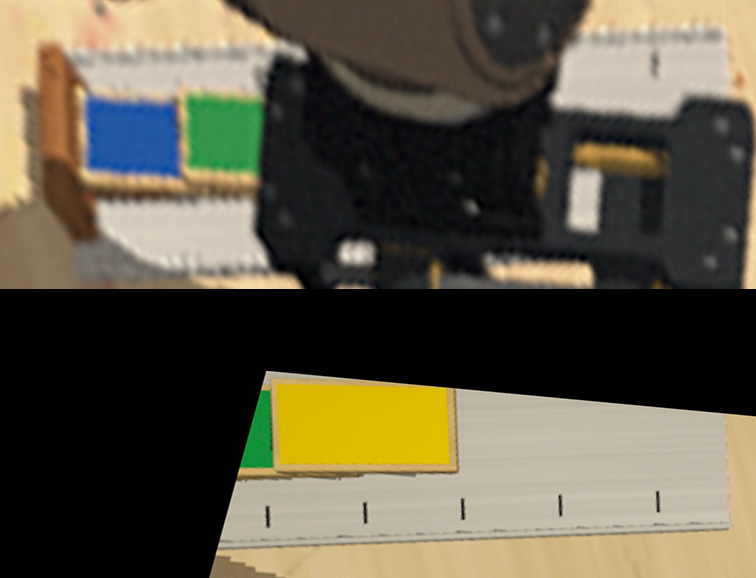

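Good: yellow's far end is at tick 3. Next, red.

Call:
step_arm(rows=[[14,-2,0.5,0.024,-0.002,-0.005],[16,-1.7,0.5,0.024,-0.002,-0.005],[11,-1.5,0.5,0.024,-0.002,-0.005],[4,-1,0,0.01,0,0],[0,0,0,0,0,0]], grip=62)

```text
t: 27.45
eef_pos: [468.5, -196.1, 38.7]
tcp_rot: [2.145, 1.566, 0.4]
ft_force: [0.1, 0.0, -0.6]
opening: 0.655
```

Run:
```python
from h import *
go(pick('red',27),step=7)
```

```text
t 27.45 err 11.8 n 2
[5.8,0.1,0.6,0.006,-0.001,-0.002],[5.8,0.1,0.6,0.006,-0.001,-0.002],
```

Call:
step_arm(rows=[[6,0,0.6,0.006,0,-0.002],[5,0,0.6,0.006,0,-0.001],[0,0,0,0,0,0]])

```text
t: 27.82
eef_pos: [468.6, -197.5, 27.5]
tcp_rot: [2.474, 1.568, 0.717]
ft_force: [-0.3, -0.1, 0.8]
opening: 0.648
```

Call:
step_arm(rows=[[0,0,0,0,0,0],[0,0,0,0,0,0],[0,0,0,0,0,0],[0,0,0,0,0,0],[0,0,0,0,0,0]], grip=30)

```text
t: 28.45
eef_pos: [468.8, -197.6, 27.9]
tcp_rot: [2.216, 1.568, 0.458]
ft_force: [-0.2, 0.8, -0.6]
opening: 0.414
```

Run:
```python
from h import *
s=env.state();go(pick('red',27),step=14); go(place(3,45),step=40,rot=.14,start=(s['eef_pos']+[0,0,50],tcpT(s)[:3,:3]))
```

```text
t 28.45 err 1.0 n 1
[0.9,-0.4,-0.2,-0.000,-0.002,-0.002],
t 28.45 err 150.0 n 13
[-0.2,9.8,-6.1,-0.138,0.011,0.008],[-0.1,10.6,-4.7,-0.138,0.011,0.008],[0.0,11.1,-3.2,-0.138,0.011,0.008],[0.2,11.4,-1.6,-0.138,0.011,0.008],[0.3,11.5,-0.0,-0.138,0.011,0.008],[0.4,11.4,1.6,-0.138,0.011,0.008],[0.4,11.1,3.1,-0.138,0.011,0.008],[0.5,10.6,4.6,-0.138,0.011,0.008],[0.5,9.8,6.0,-0.138,0.011,0.008],[0.5,8.9,7.3,-0.138,0.011,0.008],[0.5,7.8,8.5,-0.138,0.011,0.008],[0.5,6.6,9.5,-0.138,0.011,0.008],[0.4,5.2,10.3,-0.138,0.011,0.008],
```

Call:
step_arm(rows=[[-14,0,0,0,0,0],[-20,0,0,0,0,0],[-12,0,0,0,0,0],[0,10,-6,-0.138,0.011,0.008],[0,11,-5,-0.138,0.011,0.008],[0,11,-3,-0.138,0.011,0.008],[0,11,-2,-0.138,0.011,0.008],[0,12,0,-0.138,0.011,0.008]])

```text
t: 29.45
eef_pos: [524.2, -175.6, 82.0]
tcp_rot: [2.092, 1.499, 1.045]
ft_force: [0.2, -0.3, 0.6]
opening: 0.416
```

Call:
step_arm(rows=[[0,11,2,-0.138,0.011,0.008],[0,11,3,-0.138,0.011,0.008],[0,11,5,-0.138,0.011,0.008],[0,10,6,-0.138,0.011,0.008],[0,9,7,-0.138,0.011,0.008],[0,7,8,-0.138,0.011,0.008],[0,4,6,-0.1,0.01,0.008],[0,0,0,0,0,0]])

```text
t: 30.45
eef_pos: [596.4, -145.3, 91.6]
tcp_rot: [1.632, 1.422, 1.551]
ft_force: [-0.2, -0.3, -0.1]
opening: 0.414
```

Run:
```python
from h import *
print(env.state()['opening']);go(place(3,10),step=14,rot=.14)
```

```text
0.414232044129375
t 30.45 err 46.9 n 4
[11.3,-1.0,3.1,-0.030,0.002,0.002],[11.2,-1.1,3.1,-0.030,0.002,0.002],[11.2,-1.3,3.1,-0.030,0.002,0.002],[11.2,-1.4,3.1,-0.030,0.002,0.002],
```

Call:
step_arm(rows=[[14,-1.3,4,-0.036,0.002,0.002],[15,-1.4,4,-0.036,0.002,0.002],[11,-1.4,3,-0.03,0.002,0.002],[0,0,0,0,0,0]])

```text
t: 30.95
eef_pos: [606.6, -144.2, 51.7]
tcp_rot: [1.568, 1.417, 1.583]
ft_force: [-0.3, -0.1, -0.6]
opening: 0.415
```

Run:
```python
from h import *
go(place(3,0),step=14,rot=.14)
```

```text
t 30.95 err 15.4 n 2
[7.6,-1.0,1.1,-0.011,0.002,0.002],[7.6,-1.0,1.1,-0.011,0.002,0.002],
```

Call:
step_arm(rows=[[7,-1,1.1,-0.011,0.002,0.002],[6,-1,0.9,-0.011,0,0],[2,0,0.3,0,0,0],[0,0,0,0,0,0]])

```text
t: 31.45
eef_pos: [609.0, -144.2, 37.0]
tcp_rot: [1.553, 1.415, 1.59]
ft_force: [-2.2, 0.5, 1.7]
opening: 0.418
```

Run:
```python
from h import *
go(place(3,0),step=14,rot=.14);print(env.state()['ft_force'])
```

```text
t 31.45 err 0.8 n 1
[0.6,0.3,-0.3,-0.001,0.003,0.002],
[-2.202  0.464  1.688]
```

Call:
step_arm(rows=[[0,0,0,0,0,0],[0,0,0,0,0,0],[0,0,0,0,0,0]], grip=58)

```text
t: 31.82
eef_pos: [609.2, -144.1, 37.1]
tcp_rot: [1.55, 1.415, 1.587]
ft_force: [0.0, -0.5, 0.3]
opening: 0.601
```

Call:
step_arm(rows=[[-15,0,0,0,0,0],[-40,0,0,0,0,0],[-50,0,0,0,0,0],[-50,0,0,0,0,0],[-40,0,0,0,0,0]])

```text
t: 32.45
eef_pos: [608.8, -175.1, 236.8]
tcp_rot: [1.573, 1.415, 1.609]
ft_force: [0.2, -1.0, 0.3]
opening: 0.612
```

Run:
```python
from h import *
go((np.array([430,190,300]),frame((0,-1,0))))
im=env.read_camera('scene');a=topdown('scene',im,12,540,670,-260,80,.45);cv2.imwrite('pics/g1.png',a[:,:,::-1]);crop(im,'g2',80,130,230,250,5)
```

```text
t 32.45 err 411.4 n 11
[-0.4,34.2,-15.0,0.146,-0.011,-0.011],[-1.0,31.7,-19.8,0.146,-0.011,-0.011],[-1.6,28.5,-24.2,0.146,-0.011,-0.011],[-2.2,24.6,-28.1,0.146,-0.011,-0.011],[-2.7,20.3,-31.3,0.146,-0.011,-0.011],[-3.3,15.5,-33.9,0.146,-0.011,-0.011],[-3.9,10.3,-35.7,0.146,-0.011,-0.011],[-4.4,5.0,-36.8,0.146,-0.011,-0.011],[-4.8,-0.5,-37.1,0.146,-0.011,-0.011],[-5.2,-5.9,-36.6,0.146,-0.011,-0.011],[-5.5,-11.2,-35.3,0.146,-0.011,-0.011],
```

View pics/g1.png

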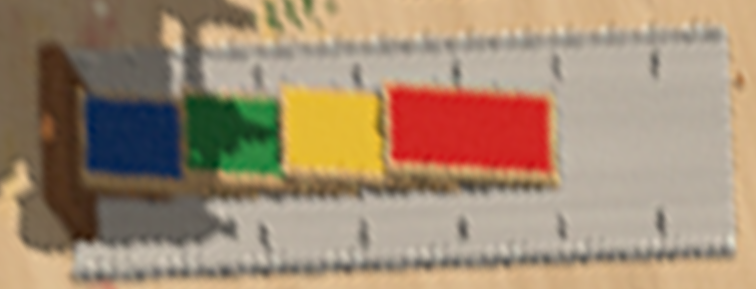

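View pics/g2.png

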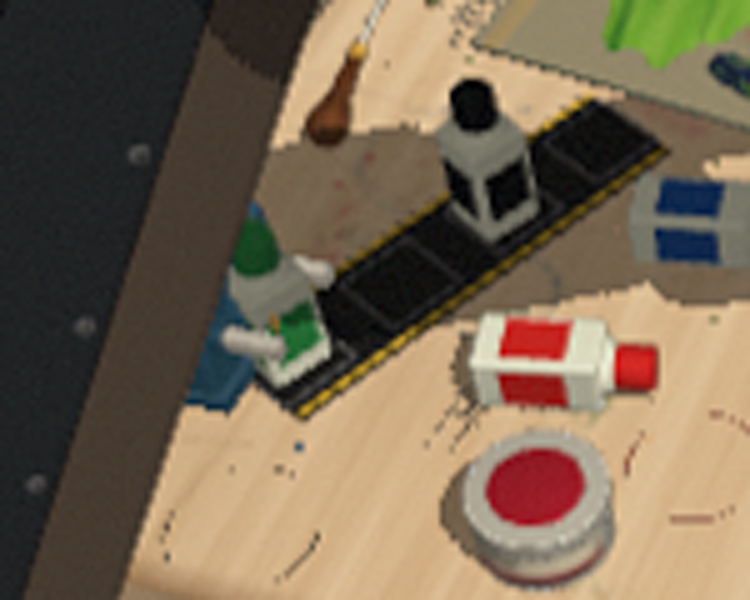

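The four-board fan looks neat. Next I'll move to view the bottles.

Call:
step_arm(rows=[[0,34,-15,0.146,-0.011,-0.011],[-1,32,-20,0.146,-0.011,-0.011],[-2,28,-24,0.146,-0.011,-0.011],[-2,25,-28,0.146,-0.011,-0.011],[-3,20,-31,0.146,-0.011,-0.011],[-3,15,-34,0.146,-0.011,-0.011],[-4,10,-36,0.146,-0.011,-0.011],[-4,5,-37,0.146,-0.011,-0.011]], grip=60)

```text
t: 33.5
eef_pos: [479.5, 95.7, 294.1]
tcp_rot: [1.873, 1.521, 0.694]
ft_force: [0.2, 0.7, -0.5]
opening: 0.63
```

Call:
step_arm(rows=[[-5,0,-37,0.146,-0.011,-0.011],[-5,-6,-33,0.13,-0.011,-0.011],[-2,-5,-20,0.05,0,0],[0,0,0,0,0,0]])

```text
t: 34.0
eef_pos: [441.1, 183.4, 310.7]
tcp_rot: [1.681, 1.544, 0.166]
ft_force: [0.0, -0.4, -0.4]
opening: 0.631
```

```bash
cat > fk.py <<'E'
from h import *
from scipy.optimize import least_squares
def rot(ax,a): return R.from_rotvec(np.array(ax,float)*a).as_matrix()
# joints: z,y,y,x(roll),y,z/x ; offsets between, final constant rotation
def FK(q,P):
    Tp=np.zeros(3);M=np.eye(3)
    ax=[(0,0,1),(0,1,0),(0,1,0),(0,0,1),(0,1,0),(0,0,1)]
    o=P[:21].reshape(7,3)
    for i in range(6):
        Tp=Tp+M@o[i]; M=M@rot(ax[i],SG[i]*q[i]+P[21+i])
    return Tp+M@o[6], M@R.from_rotvec(P[27:30]).as_matrix()
SG=[1,1,1,1,1,1]
def fit():
    L=[json.loads(l) for l in open('log.jsonl')]
    D=[(np.array(l['j']),np.array(l['p']),R.from_euler('xyz',l['r']).as_matrix()) for l in L]
    x0=np.zeros(30);x0[2]=300;x0[5]=500*0;x0[8]=420;x0[14]=400;x0[20]=200;x0[28]=-np.pi/2
    def f(x):
        e=[]
        for q,p,M in D:
            a,b=FK(q,x);e+=list(a-p);e+=list((b-M).ravel()*200)
        return np.r_[e,(x-x0)[:21]*1e-4,(x-x0)[21:27]*.5]
    r=least_squares(f,x0,max_nfev=400);return r,len(D)
if __name__=='__main__':
    import itertools
    best=None
    import sys
    for sg in itertools.product([1],[1],[1],[1,-1],[1,-1],[1,-1]):
        SG[:]=sg
        r,n=fit();print(sg,n,r.cost,flush=True)
        if best is None or r.cost<best[0]: best=(r.cost,sg,r.x)
    print(best); json.dump([list(best[1]),list(best[2])],open('fk.json','w'))
E
python3 - <<'E'
from h import *
s=env.state();log(s);print(s['joints'],s['eef_pos'])
im=env.read_camera('wrist')
np.save('w2.npy',im); json.dump({k:np.array(v).tolist() for k,v in s.items()},open('w2.json','w'))
cv2.imwrite('pics/h1.png',im[:,:,::-1])
t=topdown('wrist',im,3,350,660,60,380,2/1.0*.5,s);cv2.imwrite('pics/h2.png',cv2.resize(t[:,:,::-1],None,fx=1.8,fy=1.8))
E
timeout 500 python3 fk.py
```

```text
[ 0.257  0.195  1.818 -0.003  1.101  1.773] [441.086 183.432 310.7  ]
(1, 1, 1, 1, 1, 1) 42 0.00018810800191581157
(1, 1, 1, 1, 1, -1) 42 1.2343699185410915
(1, 1, 1, 1, -1, 1) 42 5009.535120496019
(1, 1, 1, 1, -1, -1) 42 2.4680681332895262
(1, 1, 1, -1, 1, 1) 42 5009.055352646263
(1, 1, 1, -1, 1, -1) 42 5008.618970100587
(1, 1, 1, -1, -1, 1) 42 3.139885432135516
(1, 1, 1, -1, -1, -1) 42 5009.803032856881
(np.float64(0.00018810800191581157), (1, 1, 1, 1, 1, 1), array([ -0.   ,  -0.   , 248.35 ,  -0.   ,  21.967, -51.65 ,   0.   ,
        21.967, 586.8  ,  43.1  ,  21.967,   5.5  ,   0.   ,   0.001,
       405.5  ,  -0.   ,  -0.001,  23.433,   0.   ,  -0.   , 223.433,
         0.   ,  -0.   ,   0.   ,   0.   ,  -0.   ,  -0.   ,   0.   ,
        -1.571,   0.   ]))
```

View pics/h1.png

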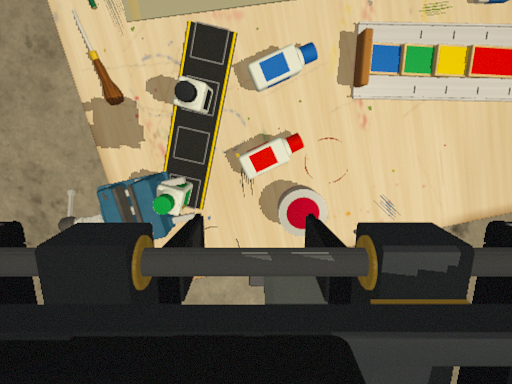

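View pics/h2.png

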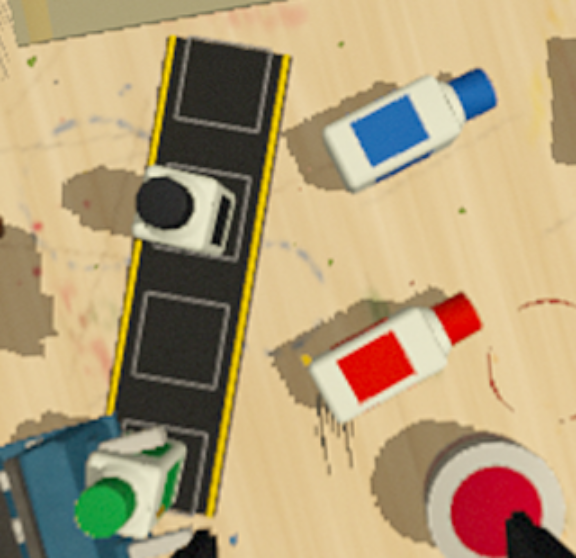

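Run:
```python
from h import *
im=np.load('w2.npy');s=json.load(open('w2.json'))
t=topdown('wrist',im,36,420,640,100,260,.35,s);print(t.shape);cv2.imwrite('pics/h3.png',t[:,:,::-1])
from h import masks
for k,m in masks(im).items():
    if k not in('red','blue'):continue
    nn,lab,st,ce=cv2.connectedComponentsWithStats(m[:220,:340].astype(np.uint8))
    for i in range(1,nn):
        if st[i,4]>80:
            c=cv2.findContours((lab==i).astype(np.uint8),0,2)[0][0][:,0,:]
            r=cv2.minAreaRect(p2w('wrist',c,36,s)[:,:2].astype(np.float32))
            print(k,st[i,4],ce[i],np.round(r[0],1),np.round(r[1],1),round(r[2],1),'cap z24',p2w('wrist',ce[i],24,s)[0])
```

```text
(629, 458, 3)
blue 227 [308.753  52.405] [601.1 121.7] [20.8 17.7] 24.5 cap z24 [603.972 119.92   24.   ]
blue 483 [274.164  66.571] [581.3 165.5] [24.2 32. ] 27.3 cap z24 [583.705 164.814  24.   ]
red 200 [294.475 142.23 ] [485.5 130.5] [21.7 18. ] 29.3 cap z24 [484.761 129.122  24.   ]
red 415 [262.894 158.778] [460.  172.7] [24.4 32.4] 29.6 cap z24 [458.884 172.374  24.   ]
red 319 [301.107 209.213] [391.6 111.1] [31.4 45.1] 3.2 cap z24 [387.35  111.142  24.   ]
```

View pics/h3.png

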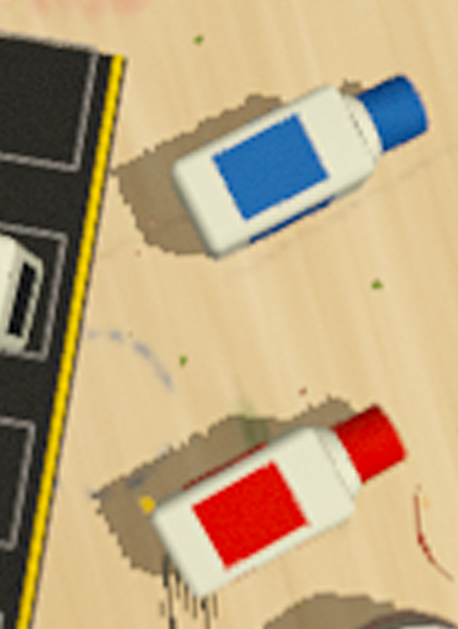

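```bash
cat > ik.py <<'E'
from fk import *
sg,Px=json.load(open('fk.json'));SG[:]=sg;Px=np.array(Px)
lo=np.array([-3.1,-.84,.05,-1.13,.06,-2.69])+.03;hi=np.array([3.1,2.19,2.79,4.28,2.93,2.69])-.03
def IK(p,M,q0):
    def f(q):
        a,b=FK(q,Px);return np.r_[(a-p)/100,(b-M).ravel()]
    r=least_squares(f,np.clip(q0,lo+1e-3,hi-1e-3),bounds=(lo,hi),max_nfev=60);return r.x,r.cost
def allIK(p,M,n=24):
    rng=np.random.default_rng(0);out=[]
    az=np.arctan2(p[1],p[0])
    for i in range(n):
        q0=rng.uniform(lo,hi);q0[0]=az+rng.uniform(-.5,.5);q0[1]=rng.uniform(-.5,1.3);q0[2]=rng.uniform(.8,2.6)
        q,c=IK(p,M,q0)
        if c<1e-7 and not any(np.abs(q-o).max()<.02 for o in out): out.append(q)
    return out
BOT=dict(red=(np.array([446.4,197.3]),-60.4),blue=(np.array([565.4,191.05]),-62.7))
L=np.array([.9868,-.162,0]);SP={1:np.array([471.1,279.4,3.]),3:np.array([612.8,256.1,3.])}
ZU=np.array([0,0,1.])
def pickb(name,al,dg=36,zg=26,back=0):
    b,az=BOT[name];az=np.radians(az);a=np.array([np.cos(az),np.sin(az),0])
    x=-np.cos(al)*ZU-np.sin(al)*a; y=-np.sin(al)*ZU+np.cos(al)*a
    g=np.r_[b,0]+dg*a+np.array([0,0,zg])
    # grasp line offset: keep record of grasp in bottle frame
    return g-x*(6+back),np.c_[x,y,np.cross(x,y)]
def placeb(spot,al,hdir,dg=36,zg=26,dz=2,lat=0,back=0):
    h=np.array(hdir,float);h/=np.linalg.norm(h)
    x=np.cos(al)*h-np.sin(al)*ZU;y=np.sin(al)*h+np.cos(al)*ZU
    # bottle frame: point at dg along axis; zg above lower side -> offset (zg-18) along old +z -> new -h
    g=SP[spot]+ZU*(dg+dz)-h*(zg-18)
    return g-x*(6+back),np.c_[x,y,np.cross(x,y)]
E
python3 - <<'E'
from ik import *
yl=np.array([.162,.9868,0])
for al in np.radians([25,35,45]):
    for n in('red','blue'):
        print('pick',n,np.degrees(al).round(),[np.round(q,2) for q in allIK(*pickb(n,al))])
    for sp in(1,3):
        for da in(0,30,-30,180):
            h=R.from_euler('z',da,degrees=True).apply(yl)
            print('place',sp,da,[np.round(q,2) for q in allIK(*placeb(sp,al,h))])
E
```

```text
pick red 25.0 [array([0.01, 0.7 , 1.99, 0.57, 0.75, 2.16])]
pick blue 25.0 [array([-0.  ,  0.79,  1.7 ,  0.49,  0.92,  2.31])]
place 1 0 [array([-0.05,  0.9 ,  2.21,  1.67,  1.13, -1.54])]
place 1 30 [array([-0.02,  0.92,  1.9 ,  1.08,  1.27, -1.26])]
place 1 -30 [array([ 0.09,  0.96,  2.45,  2.42,  1.34, -1.77])]
place 1 180 [array([ 0.7 ,  1.03,  1.45, -0.63,  1.66, -1.98])]
place 3 0 [array([-0.08,  0.93,  1.86,  1.49,  1.13, -1.18])]
place 3 30 [array([-0.05,  1.01,  1.53,  1.  ,  1.43, -1.01])]
place 3 -30 [array([ 0.01,  0.9 ,  2.13,  2.23,  1.06, -1.47])]
place 3 180 [array([ 0.56,  1.13,  1.16, -0.76,  1.75, -2.18])]
pick red 35.0 [array([-0.05,  0.75,  1.96,  0.66,  0.91,  2.03])]
pick blue 35.0 [array([-0.06,  0.84,  1.67,  0.6 ,  1.06,  2.2 ])]
place 1 0 [array([ 0.  ,  0.81,  2.2 ,  1.65,  0.94, -1.42])]
place 1 30 [array([ 0.02,  0.85,  1.92,  1.03,  1.12, -1.18])]
place 1 -30 [array([ 0.14,  0.84,  2.42,  2.44,  1.04, -1.66])]
place 1 180 [array([ 0.68,  0.96,  1.51, -0.58,  1.5 , -2.  ])]
place 3 0 [array([-0.04,  0.86,  1.85,  1.4 ,  0.97, -1.05])]
place 3 30 [array([-0.02,  0.94,  1.55,  0.92,  1.29, -0.95])]
place 3 -30 [array([ 0.05,  0.82,  2.09,  2.16,  0.82, -1.34])]
place 3 180 [array([ 0.54,  1.06,  1.22, -0.67,  1.6 , -2.19])]
pick red 45.0 [array([-0.1 ,  0.81,  1.92,  0.72,  1.06,  1.95])]
pick blue 45.0 [array([-0.1 ,  0.89,  1.63,  0.69,  1.21,  2.12])]
place 1 0 [array([ 0.07,  0.74,  2.17,  1.57,  0.76, -1.25])]
place 1 30 [array([ 0.07,  0.78,  1.94,  0.96,  0.97, -1.08])]
place 1 -30 [array([ 0.19,  0.73,  2.35,  2.41,  0.74, -1.52])]
place 1 180 [array([ 0.65,  0.89,  1.57, -0.52,  1.34, -2.03])]
place 3 0 [array([ 0.01,  0.81,  1.83,  1.25,  0.82, -0.87])]
place 3 30 [array([ 0.02,  0.89,  1.57,  0.82,  1.16, -0.87])]
place 3 -30 [array([ 0.09,  0.76,  2.04,  2.  ,  0.59, -1.12])]
place 3 180 [array([ 0.52,  0.99,  1.28, -0.59,  1.45, -2.21])]
```

```bash
cat >> ik.py <<'E'
def jplan(qt,rot=.15,step=50,show=8,minn=1):
    s=env.state();log(s);q0=s['joints']
    n=minn
    while 1:
        W=[FK(q0+(qt-q0)*i/n,Px) for i in range(n+1)]
        rv=[R.from_matrix(W[i][1].T@W[i+1][1]).as_rotvec() for i in range(n)]
        dp=[W[i][1].T@(W[i+1][0]-W[i][0]) for i in range(n)]
        if max(np.abs(rv).max()/rot,np.abs(dp).max()/step,np.abs((qt-q0)/n/np.array([.19,.19,.24,.26,.26,.26])).max())<=1: break
        n+=1
    print('t',round(s['t'],2),'open',round(s['opening']*95.1,1),'n',n,'dq',qt-q0,'minz',round(min(w[0][2] for w in W)))
    print('dp',np.round(W[-1][0]-s['eef_pos'],1),'path',[list(np.round(w[0]).astype(int)) for w in W[::4]])
    print(','.join('['+','.join(f'{v:.1f}' for v in a)+','+','.join(f'{v:.3f}' for v in b)+']' for a,b in list(zip(dp,rv))[:show]))
    return n
def ikn(T):
    """IK seeded at the current joints"""
    q,c=IK(T[0],T[1],env.state()['joints'])
    if c>1e-7:
        qs=allIK(*T);print('reseed',len(qs));q=qs[0]
    return q
E
python3 - <<'E'
from ik import *
al=np.radians(35)
jplan(ikn(pickb('red',al,zg=25,back=60)),show=20); T=pickb('red',al,zg=25);print(T)
E
```

```text
t 34.05 open 60.0 n 8 dq [-0.357  0.485  0.088  0.582 -0.078  0.327] minz 79
dp [  41.5  -49.8 -231.5] path [[np.int64(441), np.int64(183), np.int64(311)], [np.int64(467), np.int64(164), np.int64(188)], [np.int64(483), np.int64(133), np.int64(79)]]
[32.3,6.6,4.1,0.121,0.049,-0.073],[30.5,8.6,5.6,0.126,0.047,-0.072],[28.5,10.7,6.5,0.130,0.045,-0.071],[26.4,12.9,7.0,0.134,0.043,-0.070],[24.3,15.1,7.0,0.138,0.041,-0.068],[22.2,17.2,6.5,0.142,0.040,-0.067],[20.0,19.2,5.5,0.145,0.039,-0.066],[17.9,21.0,4.1,0.147,0.037,-0.065]
(array([465.882, 163.006,  29.915]), array([[-0.283,  0.405, -0.869],
       [ 0.499, -0.712, -0.494],
       [-0.819, -0.574,  0.   ]]))
```

Call:
step_arm(rows=[[30,7,4,0.121,0.049,-0.073],[30,9,6,0.126,0.047,-0.072],[28,11,6,0.13,0.045,-0.071],[26,13,7,0.134,0.043,-0.07],[24,15,7,0.138,0.041,-0.068],[20,16,6,0.13,0.04,-0.067],[10,10,3,0.07,0.02,-0.03],[0,0,0,0,0,0]], grip=58)

```text
t: 35.05
eef_pos: [483.2, 138.0, 121.4]
tcp_rot: [-1.731, 1.051, 2.152]
ft_force: [0.8, -0.3, 0.3]
opening: 0.609
```

Run:
```python
from ik import *
al=np.radians(35)
T=pickb('red',al,zg=25,back=60);plan(*T);
im=env.read_camera('scene'); crop(im,'i1',120,130,270,250,5)
s=env.state();w=env.read_camera('wrist');cv2.imwrite('pics/i2.png',w[:,:,::-1])
```

```text
t 35.05 err 42.7 n 2
[17.4,11.8,3.4,0.107,0.021,-0.044],[16.8,12.9,2.5,0.107,0.021,-0.044],
```

View pics/i1.png

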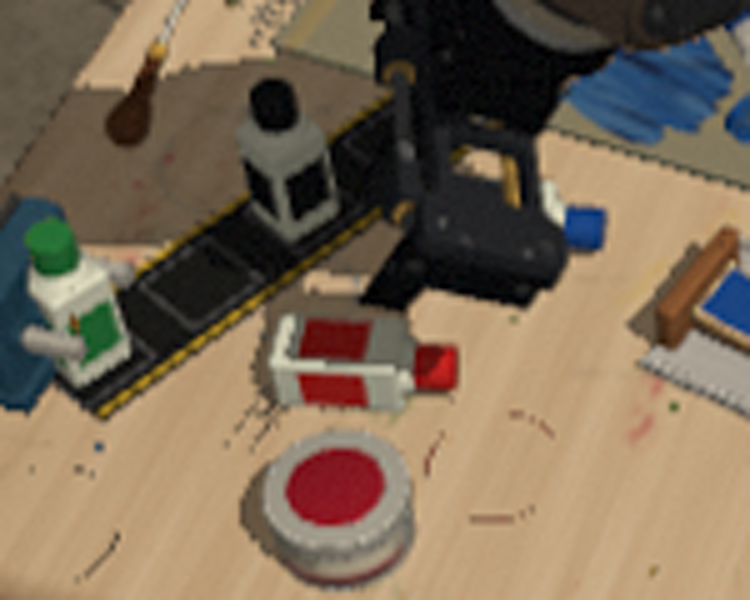

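View pics/i2.png

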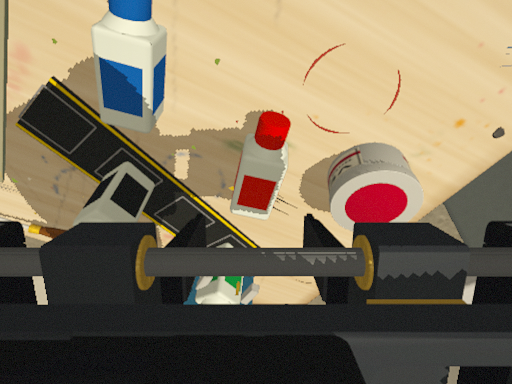

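Call:
step_arm(rows=[[16,11,3,0.107,0.021,-0.044],[14,10,2,0.09,0.018,-0.04],[0,0,0,0,0,0]])

```text
t: 35.52
eef_pos: [483.9, 136.6, 88.9]
tcp_rot: [-1.599, 0.97, 2.087]
ft_force: [0.5, 0.3, 0.3]
opening: 0.61
```

Run:
```python
from ik import *
al=np.radians(35)
plan(*pickb('red',al,zg=25,back=60));plan(*pickb('red',al,zg=25),step=15)
s=env.state();w=env.read_camera('wrist');cv2.imwrite('pics/i3.png',w[:,:,::-1]); 
C=np.array([446.4,197.3,18]);a=np.array([.494,-.87,0]);n=np.array([.87,.494,0])
print(w2p('wrist',[C+np.array([0,0,18])+n*18,C+np.array([0,0,18])-n*18,C+a*92+[0,0,0],C+a*66+n*18+[0,0,18]],s))
```

```text
t 35.52 err 10.5 n 1
[6.7,7.6,2.9,0.028,-0.000,-0.010],
t 35.52 err 67.1 n 5
[13.3,1.4,0.6,0.006,-0.000,-0.002],[13.3,1.4,0.6,0.006,-0.000,-0.002],[13.3,1.5,0.6,0.006,-0.000,-0.002],[13.3,1.5,0.5,0.006,-0.000,-0.002],[13.3,1.5,0.5,0.006,-0.000,-0.002],
[[234.096 237.155]
 [278.472 238.26 ]
 [260.576 131.432]
 [231.317 180.327]]
```

View pics/i3.png

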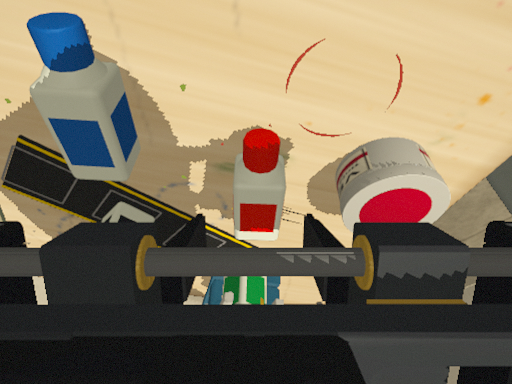

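Call:
step_arm(rows=[[6,7,2.5,0.028,0,-0.01],[14,0,0.2,0.003,0,0],[14,0,0.2,0,0,0],[14,0,0.2,0,0,0],[8,0,0,0,0,0],[0,0,0,0,0,0]])

```text
t: 36.33
eef_pos: [467.7, 160.9, 37.9]
tcp_rot: [-1.575, 0.964, 2.087]
ft_force: [0.5, 0.6, 0.0]
opening: 0.609
```

Run:
```python
from ik import *
al=np.radians(35)
plan(*pickb('red',al,zg=25),step=12)
```

```text
t 36.33 err 8.4 n 1
[8.1,2.3,0.5,0.004,-0.000,-0.004],
```

Call:
step_arm(rows=[[5,1.5,0.4,0.004,0,-0.004],[3,0.8,0,0,0,0],[0,0,0,0,0,0]])

```text
t: 36.7
eef_pos: [466.4, 162.9, 29.8]
tcp_rot: [-1.572, 0.96, 2.086]
ft_force: [-0.4, 0.8, 0.6]
opening: 0.609
```

Call:
step_arm(rows=[[0,0,0,0,0,0],[0,0,0,0,0,0],[0,0,0,0,0,0],[0,0,0,0,0,0],[0,0,0,0,0,0]], grip=25)

```text
t: 37.33
eef_pos: [466.8, 162.7, 30.1]
tcp_rot: [-1.574, 0.961, 2.084]
ft_force: [-0.1, -0.2, -1.3]
opening: 0.375
```

Run:
```python
from ik import *
al=np.radians(35);s=env.state();print(s['opening']*95.1,s['eef_pos'],s['ft_force'])
yl=np.array([.162,.9868,0])
T=placeb(1,al,yl,zg=25,dz=110)
qs=allIK(*T);print(qs)
# from lifted state
p,M=s['eef_pos']+[0,0,110],tcpT(s)[:3,:3]
q1,c=IK(p,M,s['joints']);print(q1,c)
for i in range(0,11):
    q=q1+(qs[0]-q1)*i/10; a,b=FK(q,Px); bax=b[:,1]*np.cos(al)-b[:,0]*np.sin(al); print(np.round(a),'base-cap dir',bax)
```

```text
35.70150618778511 [466.758 162.651  30.064] [-0.114 -0.195 -1.281]
[array([ 0.005,  0.573,  2.173,  1.454,  0.95 , -1.084])]
[-0.049  0.565  1.912  0.576  1.097  2.195] 5.1463438067077516e-20
[467. 163. 140.] base-cap dir [ 0.493 -0.87   0.001]
[464. 180. 141.] base-cap dir [ 0.654 -0.756 -0.017]
[462. 196. 142.] base-cap dir [ 0.781 -0.624  0.026]
[461. 210. 144.] base-cap dir [ 0.863 -0.489  0.123]
[461. 223. 146.] base-cap dir [ 0.893 -0.365  0.263]
[461. 235. 148.] base-cap dir [ 0.865 -0.259  0.429]
[462. 245. 149.] base-cap dir [ 0.78  -0.174  0.602]
[463. 253. 151.] base-cap dir [ 0.64  -0.109  0.761]
[465. 259. 152.] base-cap dir [ 0.455 -0.062  0.889]
[467. 264. 152.] base-cap dir [ 0.236 -0.027  0.971]
[469. 268. 152.] base-cap dir [-0.  0.  1.]
```

Call:
step_arm(rows=[[-10,-7,0,0,0,0],[-20,-14,0,0,0,0],[-30,-21,0,0,0,0],[-30,-21,0,0,0,0],[-20,-14,0,0,0,0],[0,0,0,0,0,0]])

```text
t: 38.08
eef_pos: [466.0, 162.4, 171.6]
tcp_rot: [-1.573, 0.962, 2.085]
ft_force: [0.1, -0.5, -1.7]
opening: 0.372
```

Run:
```python
from ik import *
al=np.radians(35);yl=np.array([.162,.9868,0])
T=placeb(1,al,yl,zg=25,dz=140);q=allIK(*T)[0];print(q)
jplan(q,show=9)
im=env.read_camera('scene'); crop(im,'i4',100,110,270,250,4)
```

```text
[ 0.005  0.51   2.155  1.397  0.961 -0.986]
t 38.08 open 35.4 n 19 dq [ 0.054 -0.005  0.264  0.841 -0.195 -3.224] minz 172
dp [  3.2 105.2  10.8] path [[np.int64(466), np.int64(162), np.int64(172)], [np.int64(462), np.int64(197), np.int64(173)], [np.int64(461), np.int64(225), np.int64(177)], [np.int64(463), np.int64(247), np.int64(180)], [np.int64(466), np.int64(261), np.int64(182)]]
[4.7,-7.2,-3.4,-0.147,0.029,-0.022],[4.6,-6.3,-4.3,-0.146,0.032,-0.016],[4.5,-5.3,-4.9,-0.145,0.034,-0.010],[4.4,-4.2,-5.4,-0.145,0.034,-0.004],[4.2,-3.2,-5.6,-0.144,0.034,0.002],[4.1,-2.1,-5.7,-0.143,0.033,0.008],[3.9,-1.1,-5.6,-0.142,0.030,0.014],[3.7,-0.2,-5.3,-0.141,0.027,0.019],[3.6,0.6,-4.9,-0.141,0.022,0.023]
```

View pics/i4.png

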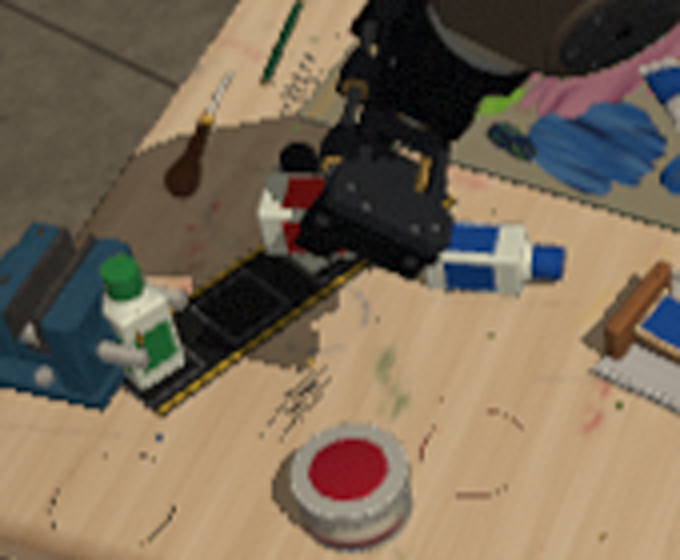

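Bottle held. Swinging it upright now.

Call:
step_arm(rows=[[5,-7,-3,-0.147,0.029,-0.022],[5,-6,-4,-0.146,0.032,-0.016],[4,-5,-5,-0.145,0.034,-0.01],[4,-4,-5,-0.145,0.034,-0.004],[4,-3,-6,-0.144,0.034,0.002],[4,-2,-6,-0.143,0.033,0.008],[4,-1,-6,-0.142,0.03,0.014],[4,0,-5,-0.141,0.027,0.019]])

```text
t: 39.12
eef_pos: [458.0, 225.6, 167.7]
tcp_rot: [-2.987, 0.768, 1.777]
ft_force: [1.2, -0.5, -1.3]
opening: 0.378
```

Run:
```python
from ik import *
al=np.radians(35);yl=np.array([.162,.9868,0])
T=placeb(1,al,yl,zg=25,dz=140);jplan(ikn(T),show=9)
```

```text
t 39.12 open 36.0 n 11 dq [ 0.034 -0.02   0.142  0.474 -0.109 -1.815] minz 168
dp [11.2 42.  14.7] path [[np.int64(458), np.int64(226), np.int64(168)], [np.int64(461), np.int64(247), np.int64(174)], [np.int64(466), np.int64(261), np.int64(180)]]
[2.9,1.0,-5.3,-0.138,0.020,0.025],[2.7,1.7,-4.8,-0.138,0.015,0.027],[2.6,2.3,-4.1,-0.137,0.010,0.029],[2.4,2.7,-3.5,-0.137,0.004,0.030],[2.2,2.9,-2.8,-0.136,-0.001,0.030],[2.0,3.1,-2.0,-0.136,-0.006,0.029],[1.9,3.1,-1.4,-0.135,-0.011,0.027],[1.7,2.9,-0.7,-0.135,-0.016,0.024],[1.5,2.7,-0.2,-0.134,-0.020,0.021]
```

Call:
step_arm(rows=[[3,1,-5,-0.138,0.02,0.025],[3,2,-5,-0.138,0.015,0.027],[3,2,-4,-0.137,0.01,0.029],[2,3,-3,-0.137,0.004,0.03],[2,3,-3,-0.136,0,0.03],[2,3,-2,-0.136,-0.006,0.029],[2,3,-1,-0.135,-0.011,0.027],[2,3,-1,-0.135,-0.016,0.024]])

```text
t: 40.12
eef_pos: [462.4, 261.5, 169.9]
tcp_rot: [2.011, 0.641, 1.512]
ft_force: [-0.1, 0.1, -0.8]
opening: 0.374
```

Run:
```python
from ik import *
al=np.radians(35);yl=np.array([.162,.9868,0])
T=placeb(1,al,yl,zg=25,dz=140);jplan(ikn(T),show=9)
```

```text
t 40.12 open 35.6 n 3 dq [ 0.009 -0.024  0.028  0.116 -0.026 -0.442] minz 170
dp [ 6.8  6.1 12.5] path [[np.int64(462), np.int64(262), np.int64(170)]]
[-0.5,5.3,-0.1,-0.127,-0.023,0.020],[-0.7,5.1,0.6,-0.126,-0.025,0.016],[-0.8,4.8,1.3,-0.126,-0.027,0.012]
```

Call:
step_arm(rows=[[0,4,0,-0.127,-0.023,0.02],[0,4,0.6,-0.126,-0.025,0.016],[0,2,1,-0.07,-0.015,0.012],[0,0,0,0,0,0]])

```text
t: 40.62
eef_pos: [465.7, 266.1, 172.9]
tcp_rot: [1.632, 0.614, 1.425]
ft_force: [0.5, 0.1, -1.2]
opening: 0.378
```

Run:
```python
from ik import *
al=np.radians(35);yl=np.array([.162,.9868,0])
T=placeb(1,al,yl,zg=25,dz=110);plan(*T)
im=env.read_camera('scene'); crop(im,'j1',100,90,270,230,4)
im=env.read_camera('side'); crop(im,'j2',130,80,300,220,4)
```

```text
t 40.62 err 20.8 n 1
[13.4,-15.3,4.1,-0.051,-0.014,0.004],
```

View pics/j1.png

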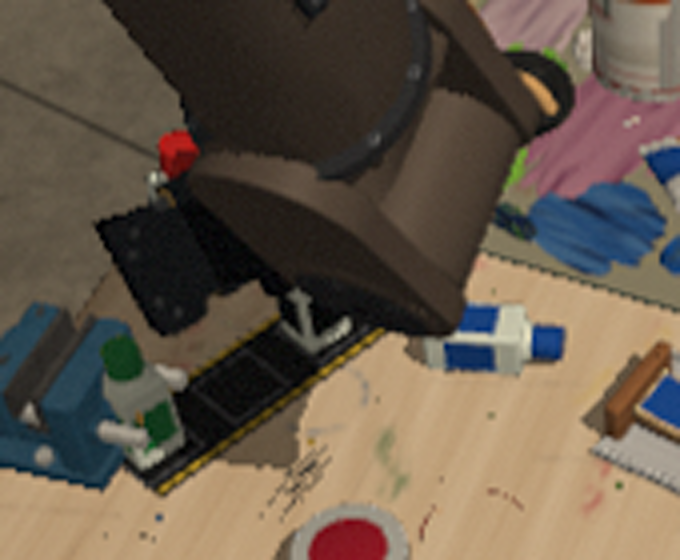

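View pics/j2.png

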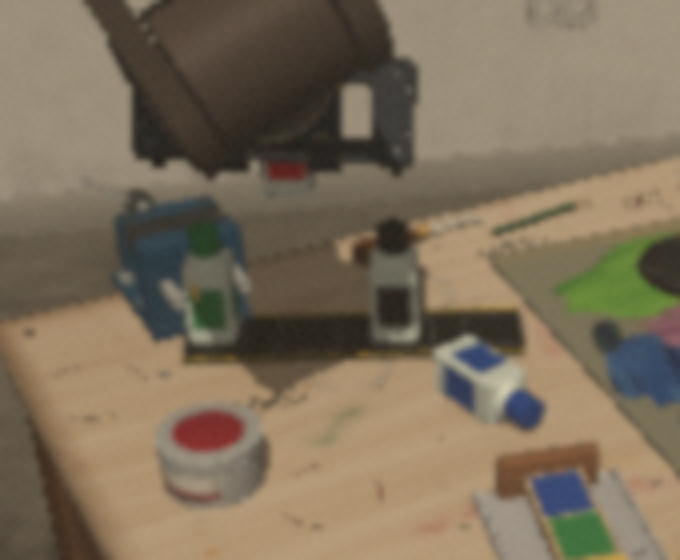

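Call:
step_arm(rows=[[8,-8,3,-0.051,-0.014,0.004],[6,-7,1,0,0,0],[0,0,0,0,0,0]])

```text
t: 41.1
eef_pos: [469.9, 268.2, 151.3]
tcp_rot: [1.577, 0.611, 1.409]
ft_force: [0.9, -0.0, -0.7]
opening: 0.378
```

Run:
```python
from ik import *
al=np.radians(35);yl=np.array([.162,.9868,0])
plan(*placeb(1,al,yl,zg=25,dz=110));plan(*placeb(1,al,yl,zg=25,dz=15),step=20)
```

```text
t 41.1 err 1.5 n 1
[-1.2,0.5,-0.6,-0.006,-0.001,0.000],
t 41.1 err 93.9 n 5
[10.7,-15.5,-0.0,-0.001,-0.000,0.000],[10.7,-15.5,-0.0,-0.001,-0.000,0.000],[10.7,-15.5,-0.1,-0.001,-0.000,0.000],[10.7,-15.5,-0.1,-0.001,-0.000,0.000],[10.7,-15.5,-0.1,-0.001,-0.000,0.000],
```

Call:
step_arm(rows=[[10,-15,-0.3,-0.006,0,0],[10,-15,0,0,0,0],[10,-15,0,0,0,0],[9,-13,0,0,0,0],[4,-6,0,0,0,0],[0,0,0,0,0,0]])

```text
t: 41.85
eef_pos: [470.1, 266.7, 73.3]
tcp_rot: [1.576, 0.611, 1.409]
ft_force: [0.4, 0.7, -1.0]
opening: 0.377
```

Run:
```python
from ik import *
al=np.radians(35);yl=np.array([.162,.9868,0])
plan(*placeb(1,al,yl,zg=25,dz=2),step=20)
im=env.read_camera('scene'); crop(im,'j3',100,90,270,230,4)
im=env.read_camera('side'); crop(im,'j4',130,80,300,220,4)
```

```text
t 41.85 err 28.9 n 2
[8.6,-11.6,-0.5,-0.002,-0.000,-0.000],[8.6,-11.6,-0.5,-0.002,-0.000,-0.000],
```

View pics/j3.png

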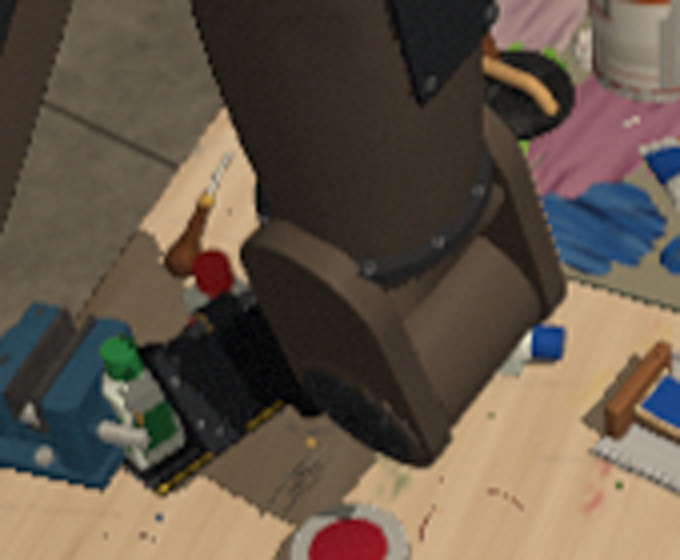

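View pics/j4.png

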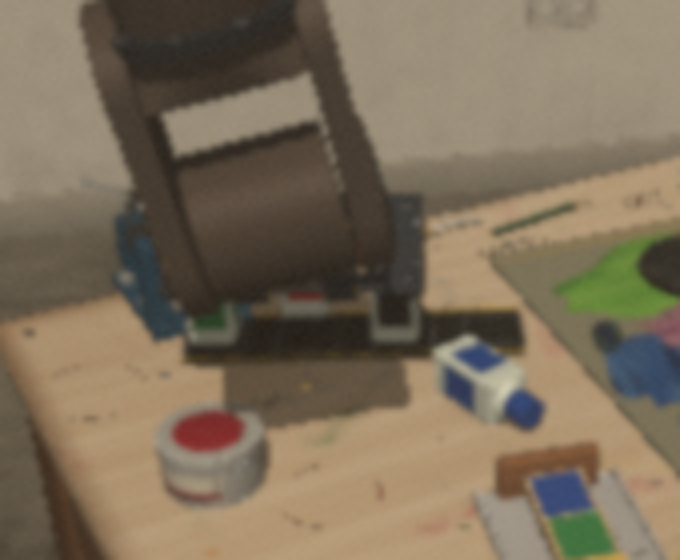

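Call:
step_arm(rows=[[8,-11,-0.5,0,0,0],[6,-8,-0.3,0,0,0],[1.5,-2,0,0,0,0],[0,0,0,0,0,0]])

```text
t: 42.45
eef_pos: [470.1, 267.7, 49.0]
tcp_rot: [1.572, 0.609, 1.407]
ft_force: [-0.0, 0.3, -1.8]
opening: 0.376
```

Run:
```python
from ik import *
al=np.radians(35);yl=np.array([.162,.9868,0])
plan(*placeb(1,al,yl,zg=25,dz=0),step=20);s=env.state();print(s['ft_force'],s['moment'])
im=env.read_camera('side'); crop(im,'j5',130,80,300,220,4)
```

```text
t 42.45 err 6.6 n 1
[3.5,-5.5,-0.8,-0.002,0.001,-0.001],
[-0.031  0.292 -1.829] [-0.679  0.194 -0.016]
```

View pics/j5.png

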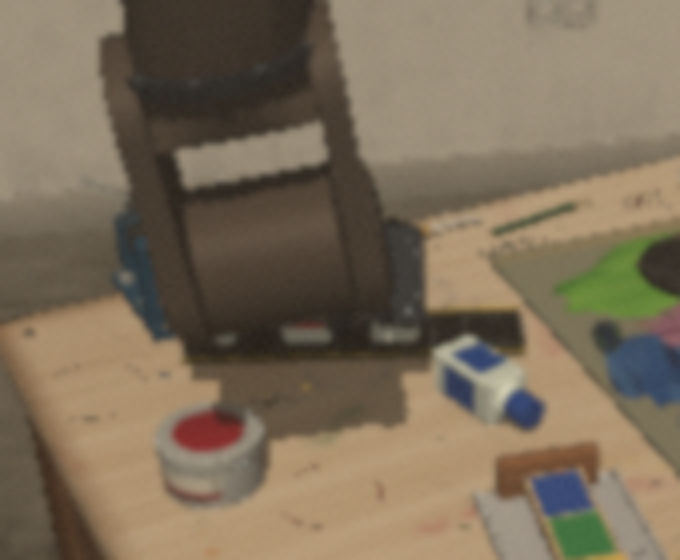

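Call:
step_arm(rows=[[1.5,-2.5,-0.4,0,0,0],[1,-1.5,-0.2,0,0,0],[0,0,0,0,0,0]])

```text
t: 42.88
eef_pos: [469.8, 267.6, 47.3]
tcp_rot: [1.568, 0.604, 1.404]
ft_force: [0.5, -0.7, -0.6]
opening: 0.381
```

Call:
step_arm(rows=[[0.6,-1,0,0,0,0],[0.6,-1,0,0,0,0],[0,0,0,0,0,0]])

```text
t: 43.25
eef_pos: [469.9, 267.6, 47.0]
tcp_rot: [1.566, 0.599, 1.403]
ft_force: [-0.4, 0.0, -0.9]
opening: 0.38
```

Call:
step_arm(rows=[[2,-3,0,0,0,0],[0,0,0,0,0,0],[0,0,0,0,0,0]])

```text
t: 43.62
eef_pos: [470.0, 267.8, 45.5]
tcp_rot: [1.564, 0.594, 1.401]
ft_force: [0.2, 0.2, -0.5]
opening: 0.377
```

Run:
```python
from ik import *
al=np.radians(35);yl=np.array([.162,.9868,0])
plan(*placeb(1,al,yl,zg=25,dz=0),step=20);s=env.state();print(s['ft_force'],s['moment'],s['tau'])
im=env.read_camera('scene'); crop(im,'k1',110,120,230,220,6)
```

```text
t 43.62 err 3.1 n 1
[1.4,-2.7,-0.8,0.003,0.006,-0.017],
[ 0.183  0.178 -0.486] [-0.653  0.185 -0.033] [ -0.037 -56.501  -0.822   0.305   2.771   0.031]
```

View pics/k1.png

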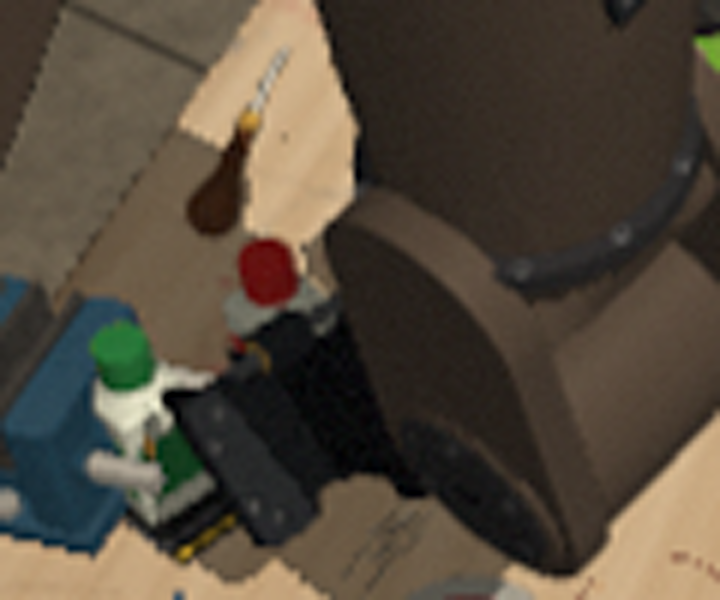

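Call:
step_arm(rows=[[1.5,-3,-0.5,0.003,0.006,-0.017],[0,0,0,0,0,0],[0,0,0,0,0,0]])

```text
t: 44.05
eef_pos: [470.5, 268.0, 45.3]
tcp_rot: [1.569, 0.603, 1.406]
ft_force: [0.2, -0.2, 0.3]
opening: 0.378
```

Call:
step_arm(rows=[[1.2,-2,0,0,0,0],[0,0,0,0,0,0],[0,0,0,0,0,0]])

```text
t: 44.42
eef_pos: [470.5, 267.9, 44.7]
tcp_rot: [1.568, 0.598, 1.405]
ft_force: [0.3, -2.5, 2.6]
opening: 0.378
```

Run:
```python
from ik import *
al=np.radians(35);yl=np.array([.162,.9868,0])
plan(*placeb(1,al,yl,zg=25,dz=0),step=20);s=env.state();print(s['ft_force'],s['moment'])
```

```text
t 44.42 err 2.7 n 1
[0.9,-2.2,-1.2,0.001,0.003,-0.013],
[ 0.296 -2.477  2.597] [-0.352  0.202 -0.009]
```

Call:
step_arm(rows=[[0,0,0,0,0,-0.01],[0,0,0,0,0,0],[0,0,0,0,0,0],[0,0,0,0,0,0]], grip=54)

```text
t: 44.92
eef_pos: [470.2, 268.2, 43.9]
tcp_rot: [1.569, 0.61, 1.406]
ft_force: [-0.0, -0.2, -0.4]
opening: 0.568
```

Call:
step_arm(rows=[[-5,0,0,0,0,0],[-12,0,0,0,0,0],[-18,0,0,0,0,0],[-25,0,0,0,0,0],[-30,0,0,0,0,0],[-30,0,0,0,0,0],[-20,0,0,0,0,0],[0,0,0,0,0,0]])

```text
t: 45.92
eef_pos: [449.7, 148.0, 128.6]
tcp_rot: [1.568, 0.612, 1.404]
ft_force: [-0.2, 0.5, 0.6]
opening: 0.568
```

Run:
```python
from ik import *
s=env.state();log(s);print(s['joints'],s['eef_pos'],s['opening']*95.1)
im=env.read_camera('scene'); crop(im,'k2',90,90,270,225,4)
im=env.read_camera('side'); crop(im,'k3',130,100,300,240,4)
```

```text
[-0.28   0.613  2.238  1.269  1.019 -1.233] [449.694 147.957 128.551] 53.99289561003536
```

View pics/k2.png

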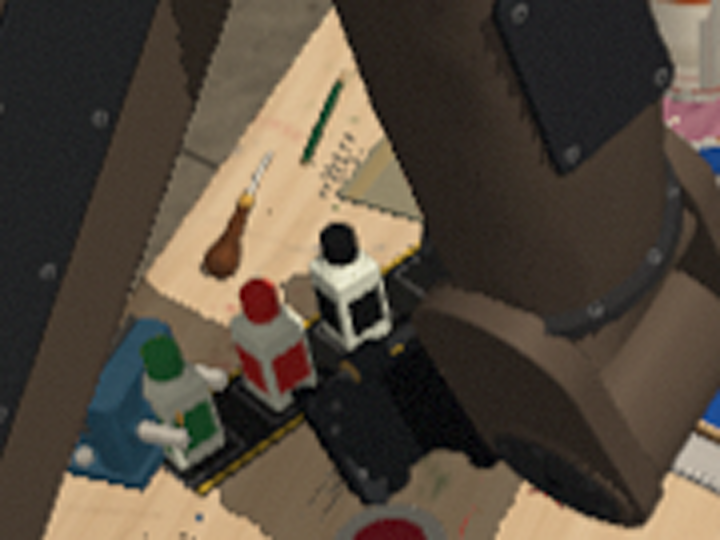

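View pics/k3.png

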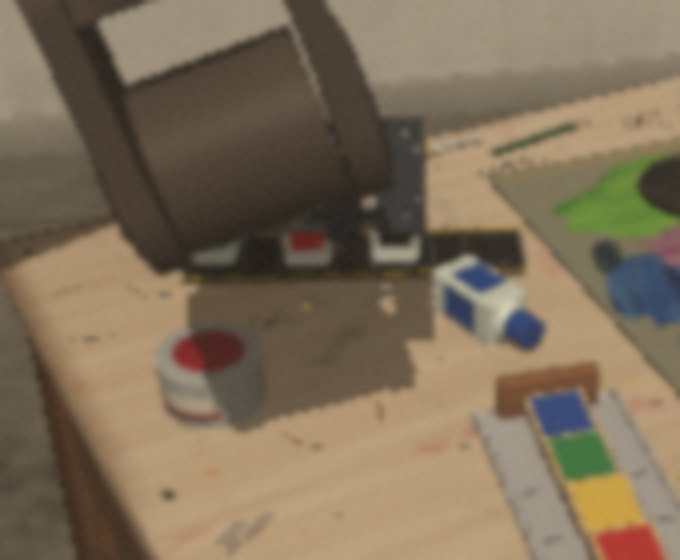

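Run:
```python
from ik import *
al=np.radians(35)
T=pickb('blue',al,zg=25,back=150);s=env.state()
qs=allIK(*T);print(qs)
p,M=s['eef_pos']+np.array([15,-35,90]),tcpT(s)[:3,:3];q1,c=IK(p,M,s['joints']);print(c,q1)
for i in range(0,11,1):
    q=q1+(qs[0]-q1)*i/10;a,b=FK(q,Px);print(np.round(a),'tip',np.round(a+25*b[:,0]),'wr',np.round(a-b[:,0]*246))
plan(p,M)
```

```text
[array([-0.163,  0.718,  1.506,  0.492,  1.343,  2.284])]
2.30703192719709e-30 [-0.346  0.437  2.132  1.075  1.156 -0.95 ]
[464. 114. 218.] tip [468. 134. 203.] wr [431. -85. 359.]
[479. 111. 213.] tip [482. 131. 198.] wr [459. -86. 359.]
[494. 108. 207.] tip [495. 128. 191.] wr [486. -85. 358.]
[510. 105. 201.] tip [509. 125. 185.] wr [513. -84. 358.]
[525. 102. 194.] tip [523. 121. 178.] wr [540. -82. 357.]
[540.  98. 187.] tip [538. 116. 170.] wr [566. -78. 357.]
[556.  95. 180.] tip [553. 112. 163.] wr [591. -74. 356.]
[572.  91. 173.] tip [568. 107. 155.] wr [616. -68. 356.]
[589.  87. 166.] tip [584. 102. 147.] wr [641. -62. 355.]
[606.  83. 160.] tip [600.  97. 140.] wr [665. -54. 355.]
[623.  80. 153.] tip [616.  92. 132.] wr [688. -46. 354.]
t 46.02 err 97.7 n 2
[-39.0,27.6,10.3,0.000,-0.000,0.000],[-39.0,27.6,10.3,0.000,-0.000,0.000],
```

Call:
step_arm(rows=[[-36,26,10,0,0,0],[-36,26,10,0,0,0],[0,0,0,0,0,0]])

```text
t: 46.4
eef_pos: [464.3, 118.2, 212.0]
tcp_rot: [1.576, 0.612, 1.412]
ft_force: [-0.2, -0.1, -0.9]
opening: 0.569
```

Run:
```python
from ik import *
al=np.radians(35);T=pickb('blue',al,zg=25,back=150);jplan(allIK(*T)[0],show=8)
im=env.read_camera('scene');cv2.imwrite('pics/l0.png',im[:,:,::-1]);crop(im,'l1',90,100,290,240,4)
```

```text
t 46.4 open 54.1 n 19 dq [ 0.174  0.269 -0.631 -0.592  0.196  3.243] minz 153
dp [158.6 -38.6 -59.2] path [[np.int64(464), np.int64(118), np.int64(212)], [np.int64(496), np.int64(112), np.int64(201)], [np.int64(528), np.int64(104), np.int64(189)], [np.int64(561), np.int64(96), np.int64(176)], [np.int64(596), np.int64(87), np.int64(162)]]
[1.3,-2.1,8.1,0.138,0.025,-0.014],[1.1,-1.1,8.3,0.138,0.022,-0.018],[1.0,-0.1,8.5,0.138,0.018,-0.022],[0.8,1.0,8.5,0.139,0.014,-0.025],[0.6,2.1,8.4,0.139,0.009,-0.028],[0.5,3.2,8.1,0.140,0.004,-0.029],[0.3,4.3,7.7,0.140,-0.002,-0.030],[0.2,5.3,7.2,0.141,-0.007,-0.029]
```

View pics/l1.png

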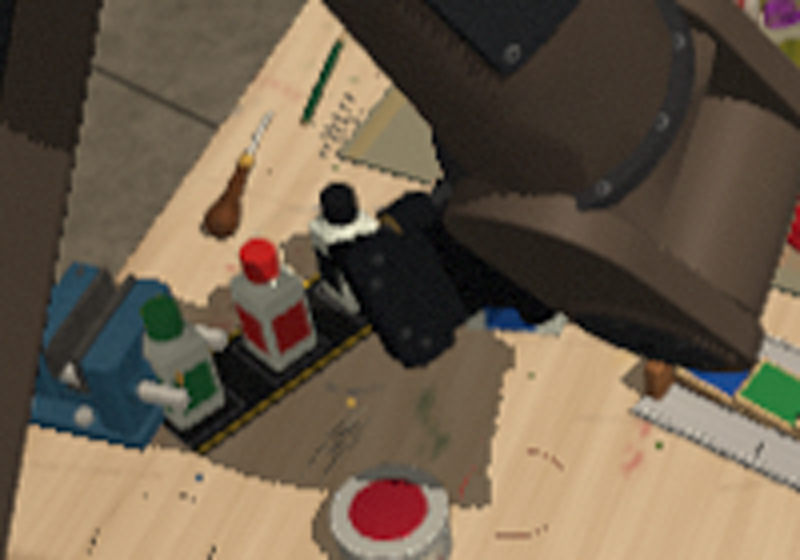

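Red stands on spot 1. Moving on to blue.

Call:
step_arm(rows=[[1,-2,8,0.138,0.025,-0.014],[1,-1,8,0.138,0.022,-0.018],[1,0,8,0.138,0.018,-0.022],[1,1,8,0.139,0.014,-0.025],[0.6,2,8,0.139,0.009,-0.028],[0.5,3,8,0.14,0.004,-0.029],[0,4,8,0.14,-0.002,-0.03],[0,5,7,0.141,-0.007,-0.029]], grip=58)

```text
t: 47.45
eef_pos: [520.2, 112.5, 173.9]
tcp_rot: [2.917, 0.716, 1.706]
ft_force: [-0.4, -0.8, 0.6]
opening: 0.61
```

Run:
```python
from ik import *
al=np.radians(35);T=pickb('blue',al,zg=25,back=150);jplan(ikn(T),show=8)
```

```text
t 47.45 open 58.0 n 11 dq [ 0.089  0.13  -0.38  -0.345  0.118  1.853] minz 153
dp [102.8 -32.9 -21.1] path [[np.int64(520), np.int64(112), np.int64(174)], [np.int64(556), np.int64(101), np.int64(165)], [np.int64(594), np.int64(89), np.int64(157)]]
[-1.5,7.3,6.0,0.137,-0.015,-0.025],[-1.7,8.0,5.0,0.138,-0.020,-0.022],[-1.8,8.7,3.9,0.138,-0.024,-0.018],[-2.0,9.2,2.7,0.139,-0.027,-0.013],[-2.2,9.6,1.5,0.140,-0.029,-0.008],[-2.3,9.7,0.2,0.140,-0.030,-0.003],[-2.5,9.7,-1.2,0.141,-0.031,0.003],[-2.6,9.5,-2.5,0.142,-0.030,0.008]
```

Call:
step_arm(rows=[[-2,7,6,0.137,-0.015,-0.025],[-3,8,5,0.138,-0.02,-0.022],[-3,9,4,0.138,-0.024,-0.018],[-3,9,3,0.139,-0.027,-0.013],[-3,10,1.5,0.14,-0.029,-0.008],[-3,10,0,0.14,-0.03,-0.003],[-3,10,-1,0.141,-0.031,0.003],[-3,9,-2.5,0.142,-0.03,0.008]])

```text
t: 48.45
eef_pos: [590.0, 93.2, 142.9]
tcp_rot: [-2.002, 0.867, 1.997]
ft_force: [-0.7, -0.2, 0.2]
opening: 0.606
```

Run:
```python
from ik import *
al=np.radians(35);T=pickb('blue',al,zg=25,back=150);jplan(ikn(T),show=8)
```

```text
t 48.45 open 57.7 n 3 dq [ 0.017  0.008 -0.102 -0.089  0.022  0.472] minz 143
dp [ 32.9 -13.6   9.9] path [[np.int64(590), np.int64(93), np.int64(143)]]
[-7.8,7.6,-5.4,0.130,-0.021,0.025],[-8.1,6.9,-6.3,0.130,-0.017,0.028],[-8.3,6.1,-7.1,0.131,-0.012,0.031]
```

Call:
step_arm(rows=[[-8,7,-5,0.13,-0.021,0.025],[-8,7,-6,0.13,-0.017,0.028],[-5,3,-4,0.07,-0.012,0.02],[0,0,0,0,0,0]])

```text
t: 48.95
eef_pos: [615.0, 86.4, 142.8]
tcp_rot: [-1.604, 0.94, 2.069]
ft_force: [0.0, 1.4, 0.5]
opening: 0.611
```

Run:
```python
from ik import *
al=np.radians(35);plan(*pickb('blue',al,zg=25,back=70))
s=env.state();w=env.read_camera('wrist');cv2.imwrite('pics/l3.png',w[:,:,::-1]);np.save('w3.npy',w)
b,az=BOT['blue'];az=np.radians(az)
C=np.r_[b,18];a=np.array([np.cos(az),np.sin(az),0]);n=np.array([-a[1],a[0],0]);Z=np.array([0,0,18])
print(w2p('wrist',[C+Z+n*18,C+Z-n*18,C+a*66+Z+n*18,C+a*66+Z-n*18,C+a*92],s))
im=env.read_camera('scene');crop(im,'l4',90,100,290,240,4)
```

```text
t 48.95 err 66.4 n 2
[33.1,1.9,-2.3,0.025,0.006,0.010],[33.1,1.5,-2.1,0.025,0.006,0.010],
[[229.587 212.16 ]
 [264.235 213.661]
 [228.491 167.061]
 [269.724 168.995]
 [250.837 131.175]]
```

View pics/l3.png

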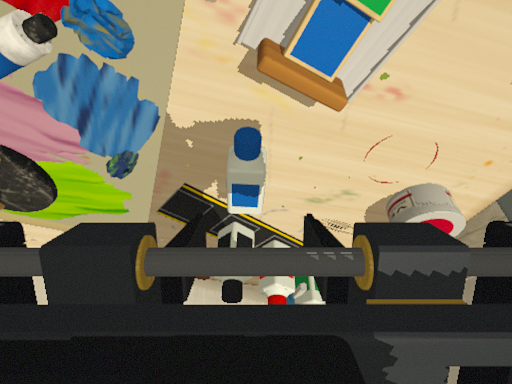

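View pics/l4.png

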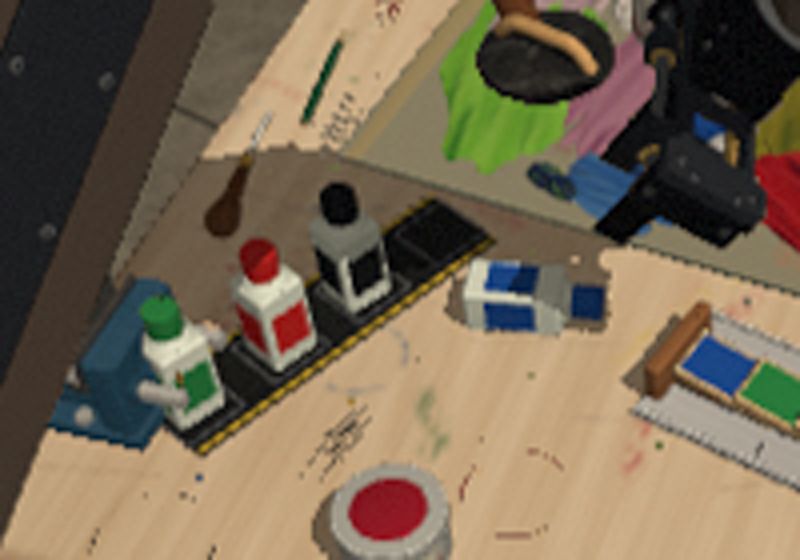

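Call:
step_arm(rows=[[30,2,-2.3,0.025,0.006,0.01],[30,1.5,-2,0.02,0.006,0.01],[0,0,0,0,0,0]])

```text
t: 49.42
eef_pos: [601.5, 118.1, 89.6]
tcp_rot: [-1.578, 0.957, 2.049]
ft_force: [0.3, -0.4, 0.4]
opening: 0.609
```

Run:
```python
from ik import *
al=np.radians(35);plan(*pickb('blue',al,zg=25,back=0),step=14)
s=env.state();w=env.read_camera('wrist');cv2.imwrite('pics/l5.png',w[:,:,::-1])
b,az=BOT['blue'];az=np.radians(az)
C=np.r_[b,18];a=np.array([np.cos(az),np.sin(az),0]);n=np.array([-a[1],a[0],0]);Z=np.array([0,0,18])
print(w2p('wrist',[C+Z+n*18,C+Z-n*18,C+a*66+Z+n*18,C+a*66+Z-n*18,C+a*92],s))
```

```text
t 49.42 err 73.0 n 6
[12.2,0.0,-0.2,0.001,0.000,0.001],[12.2,0.0,-0.2,0.001,0.000,0.001],[12.2,0.0,-0.2,0.001,0.000,0.001],[12.2,-0.0,-0.2,0.001,0.000,0.001],[12.2,-0.0,-0.2,0.001,0.000,0.001],[12.2,-0.0,-0.2,0.001,0.000,0.001],
[[230.362 241.978]
 [273.32  242.258]
 [225.246 189.54 ]
 [278.63  189.915]
 [252.223 142.373]]
```

View pics/l5.png

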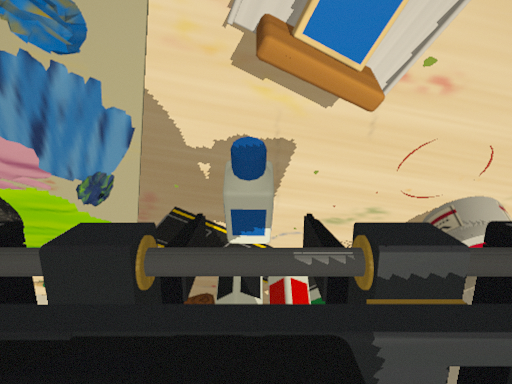

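Call:
step_arm(rows=[[14,0,-0.6,0,0,0],[15,0,-0.6,0,0,0],[15,0,-0.6,0,0,0],[14,0,-0.4,0,0,0],[9,0,-0.4,0,0,0],[0,0,0,0,0,0]])

```text
t: 50.22
eef_pos: [586.9, 154.5, 33.2]
tcp_rot: [-1.585, 0.958, 2.043]
ft_force: [0.7, -0.2, -0.2]
opening: 0.61
```

Run:
```python
from ik import *
al=np.radians(35);plan(*pickb('blue',al,zg=25,back=0),step=14);print(env.state()['ft_force'])
```

```text
t 50.23 err 4.9 n 1
[4.3,-0.4,2.3,0.011,-0.002,0.002],
[ 0.738 -0.207 -0.172]
```

Call:
step_arm(rows=[[4,0,0.5,0.01,0,0],[0,0,0,0,0,0]])

```text
t: 50.48
eef_pos: [585.6, 156.3, 30.1]
tcp_rot: [-1.576, 0.958, 2.042]
ft_force: [-0.6, 1.2, 0.5]
opening: 0.608
```

Call:
step_arm(rows=[[0,0,0,0,0,0],[0,0,0,0,0,0],[0,0,0,0,0,0],[0,0,0,0,0,0],[0,0,0,0,0,0]], grip=25)

```text
t: 51.1
eef_pos: [586.2, 155.9, 30.7]
tcp_rot: [-1.578, 0.959, 2.04]
ft_force: [0.4, -0.1, 0.1]
opening: 0.376
```

Call:
step_arm(rows=[[-10,-7,0,0,0,0],[-20,-14,0,0,0,0],[-30,-21,0,0,0,0],[-30,-21,0,0,0,0],[-20,-14,0,0,0,0],[0,0,0,0,0,0]])

```text
t: 51.85
eef_pos: [585.7, 155.3, 176.5]
tcp_rot: [-1.584, 0.962, 2.035]
ft_force: [0.4, 0.6, -1.3]
opening: 0.374
```

Run:
```python
from ik import *
al=np.radians(35);yl=np.array([.162,.9868,0]);s=env.state()
b,az=BOT['blue'];az=np.radians(az);a=np.array([np.cos(az),np.sin(az),0])
T=placeb(3,al,yl,zg=25,dz=140);q=allIK(*T)[0];print(q)
jplan(q,show=9)
q0=s['joints']
for i in range(0,11): 
    p,M=FK(q0+(q-q0)*i/10,Px);print(np.round(p),'axis',M[:,1]*np.cos(al)-M[:,0]*np.sin(al))
im=env.read_camera('scene');crop(im,'m1',90,90,290,230,4)
```

```text
[-0.037  0.636  1.818  1.234  1.037 -0.75 ]
t 51.85 open 35.6 n 19 dq [ 0.02  -0.004  0.219  0.69  -0.245 -3.098] minz 176
dp [25.2 89.   6. ] path [[np.int64(586), np.int64(155), np.int64(176)], [np.int64(588), np.int64(183), np.int64(176)], [np.int64(592), np.int64(207), np.int64(178)], [np.int64(598), np.int64(225), np.int64(180)], [np.int64(605), np.int64(238), np.int64(182)]]
[3.9,-5.2,-3.6,-0.148,0.027,-0.019],[3.8,-4.3,-4.2,-0.147,0.029,-0.014],[3.7,-3.5,-4.7,-0.146,0.031,-0.008],[3.6,-2.6,-4.9,-0.145,0.032,-0.003],[3.5,-1.6,-5.1,-0.145,0.031,0.002],[3.4,-0.8,-5.0,-0.144,0.030,0.008],[3.2,0.1,-4.8,-0.143,0.028,0.013],[3.1,0.8,-4.5,-0.142,0.025,0.017],[3.0,1.5,-4.1,-0.142,0.022,0.021]
[586. 155. 176.] axis [ 0.458 -0.889  0.002]
[586. 169. 176.] axis [ 0.625 -0.78  -0.007]
[588. 182. 176.] axis [ 0.759 -0.65   0.041]
[589. 194. 177.] axis [ 0.846 -0.514  0.14 ]
[591. 205. 178.] axis [ 0.88  -0.384  0.28 ]
[594. 214. 179.] axis [ 0.855 -0.27   0.443]
[597. 223. 180.] axis [ 0.771 -0.177  0.611]
[600. 230. 181.] axis [ 0.634 -0.105  0.766]
[604. 236. 182.] axis [ 0.45  -0.054  0.891]
[607. 241. 182.] axis [ 0.234 -0.02   0.972]
[611. 244. 182.] axis [-0.  0.  1.]
```

View pics/m1.png

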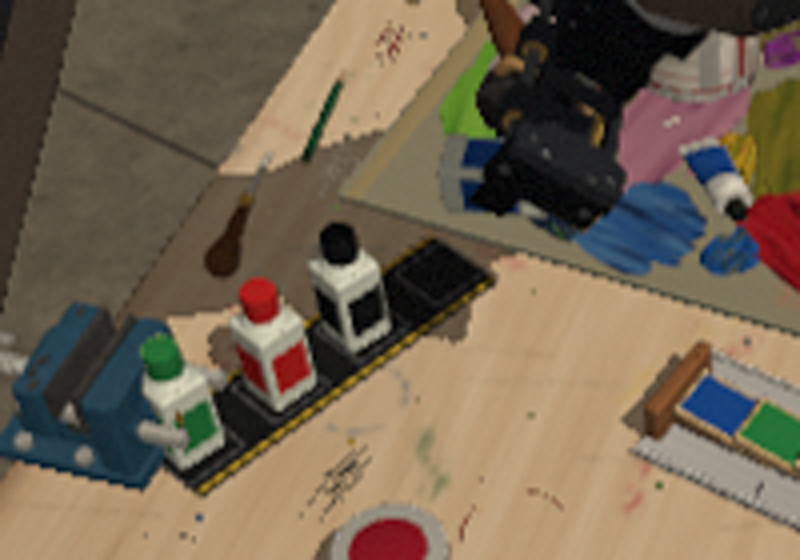

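Call:
step_arm(rows=[[4,-5,-4,-0.148,0.027,-0.019],[4,-4,-4,-0.147,0.029,-0.014],[3,-3,-5,-0.146,0.031,-0.008],[3,-2,-5,-0.145,0.032,-0.003],[3,-1,-5,-0.145,0.031,0.002],[3,0,-5,-0.144,0.03,0.008],[3,0,-5,-0.143,0.028,0.013],[3,1,-4,-0.142,0.025,0.017]])

```text
t: 52.9
eef_pos: [590.7, 205.2, 169.5]
tcp_rot: [-2.991, 0.786, 1.749]
ft_force: [-0.8, -0.2, -1.1]
opening: 0.377
```

Run:
```python
from ik import *
al=np.radians(35);yl=np.array([.162,.9868,0])
T=placeb(3,al,yl,zg=25,dz=140);jplan(ikn(T),show=9)
```

```text
t 52.9 open 35.8 n 11 dq [ 0.016 -0.017  0.123  0.395 -0.143 -1.75 ] minz 170
dp [20.2 39.1 12.9] path [[np.int64(591), np.int64(205), np.int64(170)], [np.int64(597), np.int64(224), np.int64(175)], [np.int64(605), np.int64(238), np.int64(179)]]
[2.5,1.7,-4.6,-0.139,0.020,0.023],[2.4,2.3,-4.1,-0.139,0.016,0.025],[2.3,2.8,-3.4,-0.138,0.011,0.027],[2.2,3.2,-2.8,-0.138,0.006,0.029],[2.0,3.4,-2.1,-0.137,0.001,0.029],[1.9,3.5,-1.4,-0.137,-0.004,0.028],[1.8,3.5,-0.7,-0.136,-0.009,0.027],[1.6,3.3,-0.1,-0.135,-0.013,0.025],[1.5,3.0,0.5,-0.135,-0.017,0.022]
```

Call:
step_arm(rows=[[2,2,-4.5,-0.139,0.02,0.023],[2,3,-4,-0.139,0.016,0.025],[2,3,-3.5,-0.138,0.011,0.027],[2,4,-3,-0.138,0.006,0.029],[2,4,-2,-0.137,0,0.029],[2,4,-1.5,-0.137,-0.004,0.028],[1.5,4,-0.7,-0.136,-0.009,0.027],[1.5,4,0,-0.135,-0.013,0.025]])

```text
t: 53.9
eef_pos: [604.8, 238.4, 173.4]
tcp_rot: [2.006, 0.65, 1.502]
ft_force: [0.7, 0.3, -1.3]
opening: 0.378
```

Run:
```python
from ik import *
al=np.radians(35);yl=np.array([.162,.9868,0])
T=placeb(3,al,yl,zg=25,dz=130);jplan(ikn(T),show=9)
```

```text
t 53.9 open 35.9 n 3 dq [ 0.004  0.     0.038  0.115 -0.045 -0.465] minz 172
dp [ 6.1  6.  -0.9] path [[np.int64(605), np.int64(238), np.int64(173)]]
[2.1,2.0,1.1,-0.127,-0.019,0.022],[1.9,1.5,1.4,-0.127,-0.022,0.018],[1.8,1.0,1.7,-0.126,-0.025,0.014]
```

Call:
step_arm(rows=[[2,2,1,-0.127,-0.019,0.022],[2,1.5,1.4,-0.127,-0.022,0.018],[1,0.5,1,-0.08,-0.018,0.012],[0,0,0,0,0,0]])

```text
t: 54.4
eef_pos: [608.1, 243.6, 168.2]
tcp_rot: [1.617, 0.614, 1.418]
ft_force: [0.1, -0.2, -1.7]
opening: 0.378
```

Run:
```python
from ik import *
al=np.radians(35);yl=np.array([.162,.9868,0])
plan(*placeb(3,al,yl,zg=25,dz=120),step=20)
im=env.read_camera('side'); crop(im,'m2',150,50,340,190,4)
im=env.read_camera('scene');crop(im,'m3',90,60,290,200,4)
```

```text
t 54.4 err 6.4 n 1
[4.3,-3.9,2.8,-0.040,-0.008,0.004],
```

View pics/m2.png

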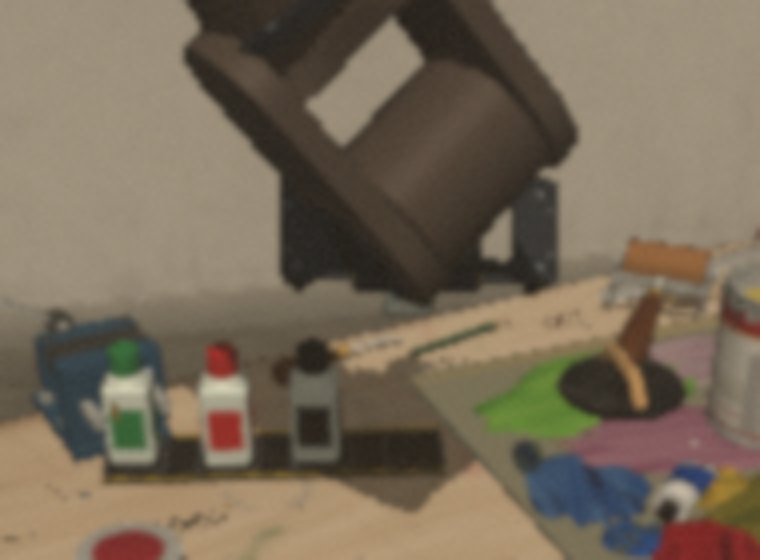

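View pics/m3.png

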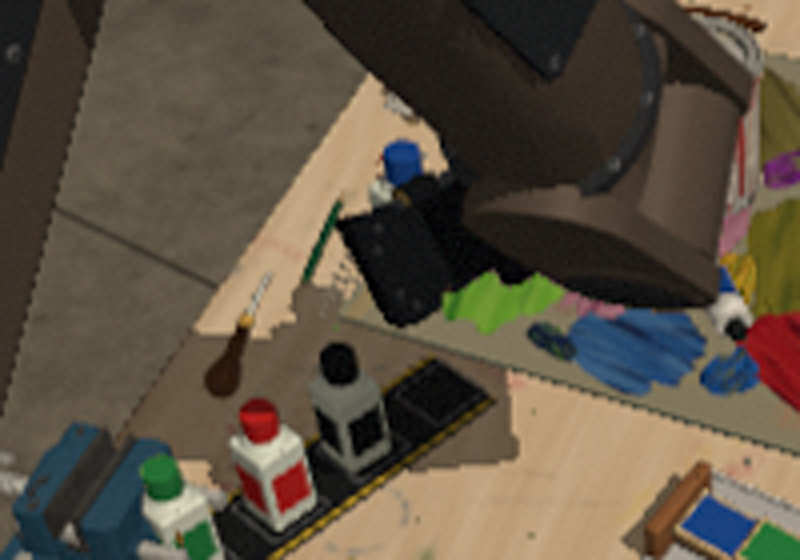

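Call:
step_arm(rows=[[6,-6,2.8,-0.04,-0.008,0.004],[10,-14,0,0,0,0],[11,-16,0,0,0,0],[11,-16,0,0,0,0],[10,-14,0,0,0,0],[6,-9,0,0,0,0],[0,0,0,0,0,0]])

```text
t: 55.38
eef_pos: [611.2, 244.0, 72.5]
tcp_rot: [1.58, 0.612, 1.409]
ft_force: [-0.2, -0.2, -1.3]
opening: 0.382
```

Run:
```python
from ik import *
al=np.radians(35);yl=np.array([.162,.9868,0])
plan(*placeb(3,al,yl,zg=25,dz=4),step=20)
im=env.read_camera('side'); crop(im,'m4',150,50,340,190,4)
```

```text
t 55.38 err 26.1 n 2
[7.6,-10.6,-0.1,-0.004,-0.000,0.000],[7.6,-10.6,-0.2,-0.004,-0.000,0.000],
```

View pics/m4.png

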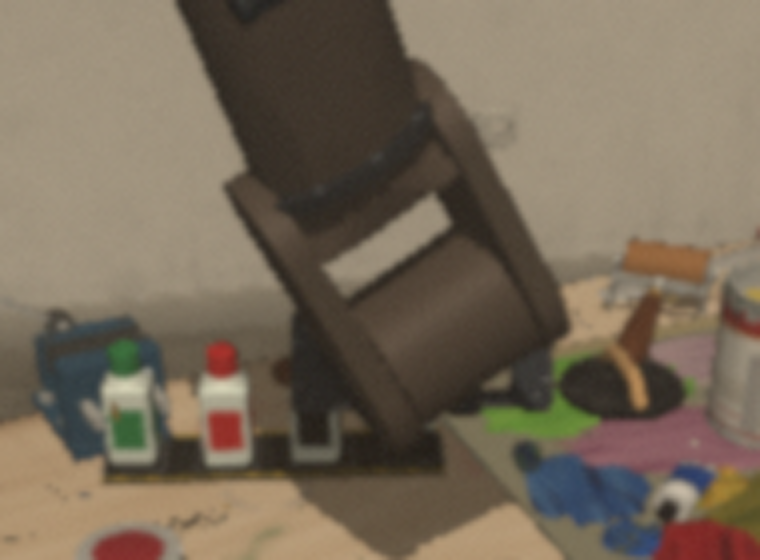

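Call:
step_arm(rows=[[7,-10,0,-0.004,0,0],[5,-7,0,-0.004,0,0],[2,-3,0,0,0,0],[0,0,0,0,0,0]])

```text
t: 55.92
eef_pos: [611.7, 244.0, 48.0]
tcp_rot: [1.569, 0.611, 1.408]
ft_force: [-0.1, 0.4, -1.9]
opening: 0.381
```

Call:
step_arm(rows=[[1.5,-2.5,0,0,0,0],[0,0,0,0,0,0]])

```text
t: 56.18
eef_pos: [612.0, 243.8, 46.3]
tcp_rot: [1.568, 0.609, 1.407]
ft_force: [0.5, 0.7, -1.5]
opening: 0.379
```

Run:
```python
from ik import *
al=np.radians(35);yl=np.array([.162,.9868,0])
plan(*placeb(3,al,yl,zg=25,dz=0),step=20);s=env.state();print(s['ft_force'])
```

```text
t 56.17 err 4.1 n 1
[2.5,-3.0,-1.2,0.002,0.001,-0.002],
[ 0.499  0.681 -1.473]
```

Call:
step_arm(rows=[[2,-2.5,-0.8,0,0,0],[0,0,0,0,0,0],[0,0,0,0,0,0]])

```text
t: 56.55
eef_pos: [612.4, 243.8, 46.1]
tcp_rot: [1.564, 0.605, 1.404]
ft_force: [-0.2, -0.1, -2.2]
opening: 0.38
```

Call:
step_arm(rows=[[1,-2,0,0,0,0],[0,0,0,0,0,0],[0,0,0,0,0,0]])

```text
t: 56.92
eef_pos: [612.5, 243.8, 45.7]
tcp_rot: [1.563, 0.601, 1.404]
ft_force: [0.6, -2.3, 1.1]
opening: 0.378
```

Call:
step_arm(rows=[[0.7,-1.2,0,0,0,-0.012],[0,0,0,0,0,0]])

```text
t: 57.18
eef_pos: [612.6, 244.2, 45.9]
tcp_rot: [1.562, 0.61, 1.404]
ft_force: [-0.9, -0.1, -2.2]
opening: 0.377
```

Call:
step_arm(rows=[[0,0,0,0,0,0],[0,0,0,0,0,0],[0,0,0,0,0,0],[0,0,0,0,0,0]], grip=54)

```text
t: 57.68
eef_pos: [612.4, 244.4, 45.0]
tcp_rot: [1.563, 0.611, 1.405]
ft_force: [-0.1, -0.2, 0.6]
opening: 0.568
```

Call:
step_arm(rows=[[-5,0,0,0,0,0],[-12,0,0,0,0,0],[-18,0,0,0,0,0],[-25,0,0,0,0,0],[-30,0,0,0,0,0],[-35,0,0,0,0,0],[-35,10,0,0,0,0],[-20,10,0,0,0,0]])

```text
t: 58.68
eef_pos: [587.6, 101.1, 170.8]
tcp_rot: [1.564, 0.613, 1.403]
ft_force: [0.8, -0.2, -1.4]
opening: 0.57
```

Run:
```python
from ik import *
s=env.state();print(s['joints'],s['eef_pos'])
im=env.read_camera('side'); crop(im,'n1',150,80,340,220,4)
s=env.state();plan(s['eef_pos']+np.array([-130,-100,140]),tcpT(s)[:3,:3],step=50)
q,c=IK(s['eef_pos']+np.array([-130,-100,140]),tcpT(s)[:3,:3],s['joints']);print(q,c)
```

```text
[-0.293  0.636  1.868  1.089  1.158 -0.877] [587.577 101.111 170.844]
t 58.73 err 215.6 n 5
[-35.8,9.3,-22.2,0.000,0.000,0.000],[-35.8,9.3,-22.2,0.000,0.000,0.000],[-35.8,9.3,-22.2,0.000,0.000,0.000],[-35.8,9.3,-22.2,0.000,0.000,0.000],[-35.8,9.3,-22.2,0.000,0.000,0.000],
[-0.579  0.312  1.969  0.858  1.443 -0.803] 5.824470099449177e-30
```

View pics/n1.png

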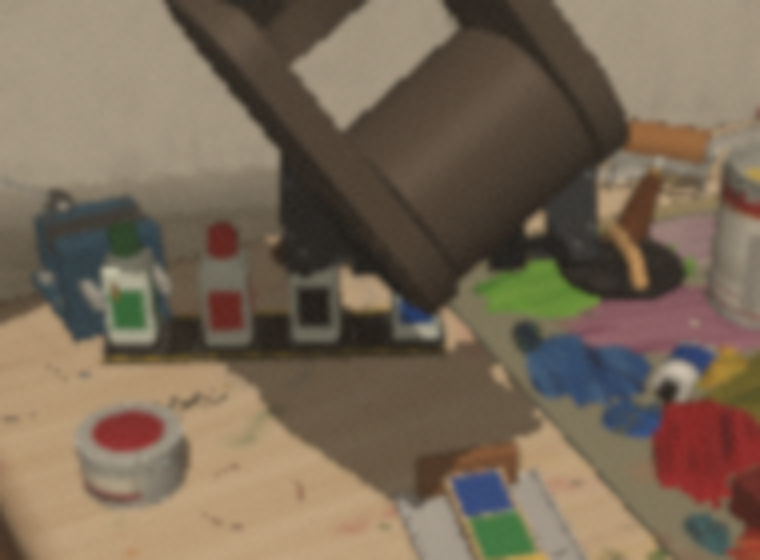

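All four now stand. I'll withdraw well clear, then do the final check.

Call:
step_arm(rows=[[-35,9,-22,0,0,0],[-35,9,-22,0,0,0],[-35,9,-22,0,0,0],[-35,9,-22,0,0,0],[-25,7,-15,0,0,0],[0,0,0,0,0,0]])

```text
t: 59.48
eef_pos: [463.3, 7.6, 305.4]
tcp_rot: [1.561, 0.613, 1.402]
ft_force: [0.4, 0.7, 0.2]
opening: 0.564
```

Run:
```python
from ik import *
im=env.read_camera('scene');cv2.imwrite('pics/o1.png',im[:,:,::-1]);crop(im,'o2',90,120,390,270,2.6)
im=env.read_camera('side'); crop(im,'o3',150,110,390,290,3.2)
im=env.read_camera('wrist');cv2.imwrite('pics/o4.png',im[:,:,::-1])
```

```text
(no output)
```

View pics/o2.png

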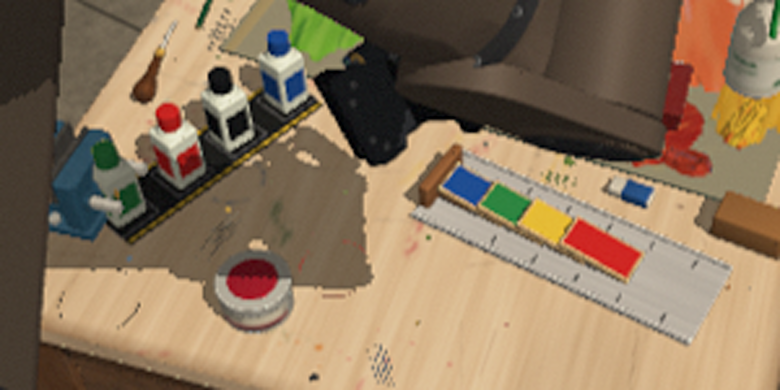

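View pics/o3.png

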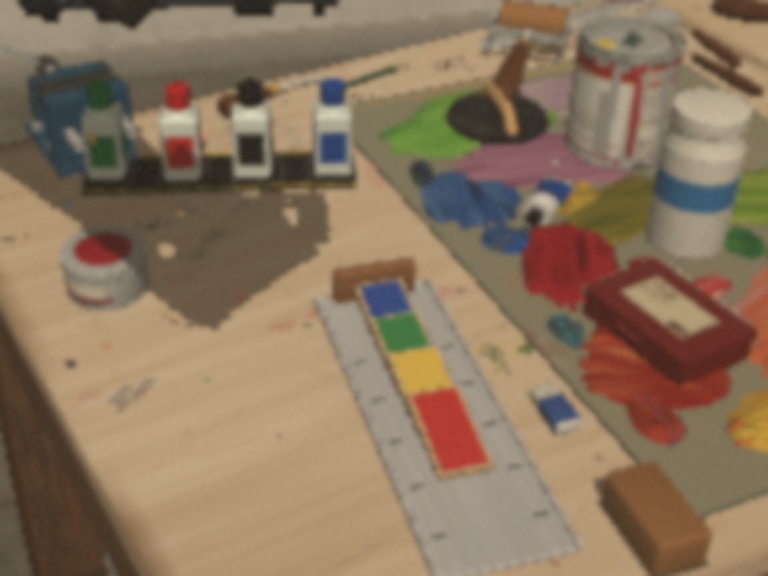

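View pics/o4.png

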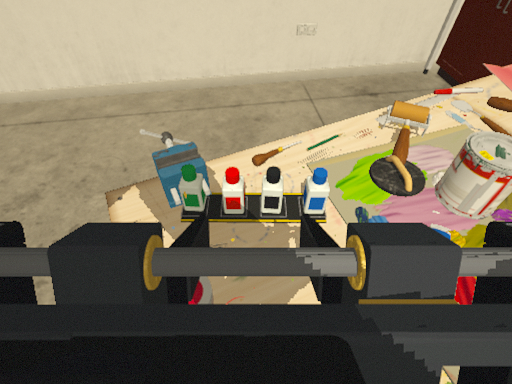

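Run:
```python
from ik import *
for n,f in(('scene','o1'),):
    im=cv2.imread('pics/o1.png')[:,:,::-1].copy()
    for k,m in masks(im).items():
        nn,lab,st,ce=cv2.connectedComponentsWithStats(m.astype(np.uint8))
        for i in range(1,nn):
            if st[i,4]>60:
                for z in (16.,):
                    W=p2w('scene',np.argwhere(lab==i)[:,::-1],z);c=W.mean(0)
                    if 560<c[0]<650 and -200<c[1]<45:
                        d=c-O;v=np.cross([0,0,1],U);ct=cv2.findContours((lab==i).astype(np.uint8),0,2)[0][0][:,0,:]
                        r=cv2.minAreaRect(p2w('scene',ct,z)[:,:2].astype(np.float32))
                        print(k,st[i,4],'along',round(d@U,1),'across',round(d@v,1),r[1:])
im=cv2.imread('pics/o1.png')[:,:,::-1].copy()
cv2.imwrite('pics/o5.png',topdown('scene',im,12,540,670,-260,80,.45)[:,:,::-1])
```

```text
blue 130 along 21.9 across 2.1 ((39.31193542480469, 29.606456756591797), 86.10688781738281)
green 134 along 66.5 across 1.7 ((39.11801528930664, 29.720203399658203), 88.91010284423828)
yellow 182 along 111.6 across 1.9 ((46.187705993652344, 35.02327346801758), 85.8837661743164)
red 286 along 173.2 across 0.5 ((72.0391616821289, 31.846920013427734), 86.0713882446289)
```

View pics/o5.png

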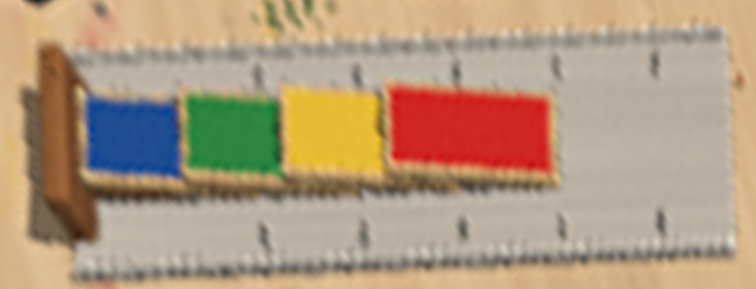

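Run:
```python
from cell import env
print(env.job_done(), env.state()['t'])
```

```text
the job is handed in; nothing more can be done
the job is handed in; nothing more can be done
```

I handed the job in at about 60 s of robot time, with the boards fanned and all four bottles standing in the lane.

- **Boards:** Only blue, green, yellow and red were there; no orange. I fanned them colour up in that order, with blue on the ramp pushed against the stop. The last pictures put the far ends at ticks 1 to 4, a pitch of about 45 mm (30 mm overlap). The visible faces measured 0.5 to 2 mm off the tray's middle line. A slight skew in the last overhead view of the tray is the size that the boards' tilt would produce. The closer wrist views showed blue, green and yellow parallel to the tray; red had no such view.
- **Bottles:** Red now stands on spot 1 and blue on spot 3, both cap up. Green and black still stand in the lane.
- **Bystanders:** I did not touch the eraser or the sanding block, and they look unmoved.
- **Checks:** The highest force readings I saw were about 5 N, well under the limits. I did not see a bottle get knocked or the grip slacken. No check failed. Both bottles touched the rubber 2 to 3 mm earlier than calculated, so I lowered them until contact before letting go.

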